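# Turn the contrast plate black side up

## Task

The round contrast plate lies white side up on the illuminator box. Slide it out over the box's front edge (the one towards the robot) until its rim sticks out well clear, take it by that rim and turn it over, and leave it lying flat, black side up, wholly on the box top with none of it sticking out. Do not let it fall or slap down, and leave everything else where it stands.

Things in the scene. Friction and masses are not known exactly. Their poses are not given: they have to be found in the camera images.
- lightbase: Illuminator box, fixed: cream sides, plain flat blue-grey top, 240 mm deep (its x) by 340 mm wide (its y) by 90 mm high. Origin: centre of its underside, on the bench; its +x points from its front edge to its back (roughly away from the robot, turned up to 0.25 rad), +y to the left, z up. The bench in front of its front face is clear.
- front_edge (a point): Middle of the front top edge of the illuminator box (the edge towards the robot), 90 mm above the bench; the edge runs straight, 170 mm to each side along the box's y.
- plate: Reversible contrast plate: a plain rigid disc, 100 mm in diameter and 5 mm thick, about 40 to 85 g, one face white, the other black. Origin: centre of its black face; its z axis points out of the white face, so it points up at the start and must point down at the end. It starts flat on the box top, its rim at least 20 mm inside the front edge.
- plate_center (a point): Middle of the contrast plate (mid thickness, 2.5 mm from either face).
- dish: Lidded clear culture dish, 58 mm in diameter and 14 mm high, loose on a back corner of the box top. Origin: centre of its underside. Leave alone.
- dropper: Small amber dropper bottle, 30 mm in diameter and 55 mm high, loose on the other back corner of the box top. Origin: centre of its underside. Leave alone.
- reagent: Amber reagent bottle with a blue cap, 70 mm in diameter and 150 mm high, on the bench to the left. Origin: centre of its underside. Leave alone.
- beaker: Glass beaker, 76 mm in diameter and 100 mm high, on the bench to the left. Origin: centre of its underside. Leave alone.
- jar: Clear jar with a white cap, 70 mm in diameter and 90 mm high, on the bench to the left. Origin: centre of its underside. Leave alone.
- slidebox: Blue slide storage box, 90 x 160 x 32 mm (its x, y, z), on the bench to the right. Origin: centre of its underside. Leave alone.
- tape: Green tape roll, 64 mm in diameter and 19 mm high, lying on the bench to the left. Origin: centre of its underside. Leave alone.
Not all that is in view belongs to the job. Of the things that look like the plate, the middle-sized one is meant.

How it is judged:
By the outcome, as a careful person would: the job done as asked, in the order asked, and still so for the second after the job is handed in, with the robot touching nothing.
It also fails if it takes over 64 s, if anything falls off the work surface, if the arm or the gripper's body presses on something with over 40 N, if the wrist force passes 120 N, or if a joint passes its speed limit or range.

## Robot

A 7-joint arm with a two-finger parallel gripper is mounted at the origin on the work surface. World frame = base frame: x ahead of the robot, y to its left, z up, the work surface at z = 0. Lengths are in m, angles in rad, forces in N, time in s.
With the tool pointing down it reaches from about 0.4 to 0.85 m from the base axis. Payload 4.5 kg.
Tool frame: the origin (TCP) lies on the centre line of the jaws, within the pads' length; the fingertips stand 14 mm ahead of it and the grasp point (between the pads) lies 5 mm behind it; y points along the fingers, z is the direction in which the jaws open and shut, and the axes are right-handed (so a half turn about y gives the same grasp; the last joint's range is limited). The gripper opens to 88 mm and grips with 3 to 60 N. Pads are 18 mm wide; open, the fingers measure 123 mm over their backs; the gripper's body (75 mm by 187 mm) begins 45 mm behind the grasp point.
Start: joints at [-1.204, 0.689, -0.195, 1.565, 0.157, 0.902, -0.215], TCP at [0.204, 0.591, 0.253] pointing down, gripper open.
Joint ranges: [-3.01, 3.01], [-0.46, 2.08], [-1.47, 1.51], [0.13, 2.56], [-1, 4.14], [0.04, 2.09], [-2.66, 2.66]. Speed limits (rad/s): [2.57, 2.57, 3.14, 3.14, 3.14, 3.14, 3.14].

## Interface

Orientations are given as a unit quaternion [x, y, z, w].
In Python, from plant import get_state, imaging, job gives the robot as it stands.
- The arm moves only by the tool send_rows, never from a script. Its argument "motion" is a list that holds one entry, the list of rows, each a list of 7 numbers: the turn, a rotation vector about the tool's x, y, z scaled (see below), then the shift along the tool's x, y, z scaled (see below), then the gripper's target within -1 to 1 (shut at 1, half-way at 0, fully open at -1). In form: [[[rx, ry, rz, tx, ty, tz, gripper], ...]]. A call has exactly 5 rows; each row shifts and turns the commanded pose from where the row before left it, along the tool's axes as they then stand; what a row does not reach is not made up. The controller multiplies each number of a shift by 0.02 m and each number of a turn by 0.08 rad. A row lasts 1/12 s, in which the tool goes at most 41.7 mm and 7.16 degrees, less where a joint would pass 70% of its speed; a pose out of reach is approached as far as the arm can. A call with a number of a shift or a turn outside -1 to 1 is refused whole. A call with a gripper value outside its range is refused whole. The fingers move at their own pace and stop on an object; "force" is the grip in N (left out, the last holds). Time passes only in rows, so rows that do not move let the fingers close, or fill a call up. It gives the time, the measured TCP pose, the force and the opening at its end, in the units of the state.
- get_state(): the state, without advancing time (a new reading comes with each control period).
- imaging.snapshot(name): name is "scene" or "top" or "wrist"; returns a dict with "img" (420x560x3 uint8, red, green, blue), "camera_matrix" (3x3 intrinsics, pixels), "R" (3x3) and "t" (3): a world point X has camera coordinates R X + t; the wrist camera has in their place "hand_eye" (4x4, takes a point from camera to tool coordinates, whose origin is the TCP and whose axes are the tool frame's). Camera axes: x right, y down, z forward; pixel columns grow to the right and rows downward; lengths in m; the calibration is good to about 2 mm. A picture is of the moment at which its call begins: read the wrist's pose just before it. There is no depth.
- job.finish_job(): hands the job in, once; it reports no verdict.
The state is a dict: "clock": time; "q": joint angles; "qd": joint speeds; "joint_torque": joint torques, N m; "tool_pos": TCP position; "eef_rot": TCP orientation; "contact_force": force on the tool from outside, world axes, zero at the start; "moment": the same for the moment, N m; "opening": opening from 0.0 (shut) to 1.0 (fully open).
Only numpy, scipy, OpenCV 4.12 (cv2) and the standard library are available. Lean on these libraries where they do the work, as an engineer would, in place of code of your own. Each camera call takes 0.05 s, during which the arm holds its last target.

## Working session

There is one attempt and no reset: what is moved stays moved. The work goes in short steps, Python scripts to look and compute and a tool call to move; the robot and the scene stay as the last step left them, time stands still between calls to the robot, and variables do not carry over. Pictures are saved under pics/ and viewed, and the job is handed in when it is done.

Besides the shell and the picture viewer there is one more tool, called after "Call:" as name(argument=value, ...) on one line, values as JSON. send_rows: Moves the arm, as the interface text tells. Its arguments: {"type":"object","properties":{"motion":{"type":"array"},"force":{"type":"number"}},"required":["motion"]}

```bash
ls; mkdir -p pics; python3 - <<'E'
from plant import get_state, imaging, job
import cv2,numpy as np
s=get_state();print({k:np.round(v,3) for k,v in s.items()})
for n in ("scene","top","wrist"):
    d=imaging.snapshot(n);cv2.imwrite(f"pics/{n}0.png",d["img"][:,:,::-1]);np.savez(f"{n}0.npz",**d)
    print(n,{k:np.round(v,3).tolist() for k,v in d.items() if k!="img"})
E
```

```text
pics
{'clock': np.float64(0.0), 'q': array([-1.204,  0.69 , -0.195,  1.566,  0.157,  0.902, -0.215]), 'qd': array([ 0.   ,  0.   ,  0.002,  0.001, -0.   ,  0.   ,  0.001]), 'joint_torque': array([ 0.0000e+00, -5.2756e+01, -1.2660e+00, -1.5343e+01, -5.3000e-02,
        6.0000e-03,  0.0000e+00]), 'tool_pos': array([0.204, 0.59 , 0.252]), 'eef_rot': array([ 0.698, -0.117,  0.117, -0.697]), 'contact_force': array([-0.254, -0.561, -0.248]), 'moment': array([-0.025, -0.007,  0.019]), 'opening': np.float64(1.002)}
scene {'camera_matrix': [[544.89, 0.0, 281.719], [0.0, 544.89, 210.927], [0.0, 0.0, 1.0]], 'R': [[-0.47, 0.883, 0.014], [0.519, 0.289, -0.805], [-0.714, -0.371, -0.594]], 't': [0.229, -0.206, 1.821]}
top {'camera_matrix': [[457.893, 0.0, 280.037], [0.0, 457.893, 203.653], [0.0, 0.0, 1.0]], 'R': [[0.008, -1.0, -0.008], [-0.997, -0.007, -0.082], [0.082, 0.008, -0.997]], 't': [0.005, 0.536, 1.295]}
wrist {'camera_matrix': [[363.552, 0.0, 279.612], [0.0, 363.552, 209.748], [0.0, 0.0, 1.0]], 'hand_eye': [[-0.001, 0.965, 0.263, -0.068], [-0.0, -0.263, 0.965, -0.131], [1.0, 0.001, 0.0, -0.0], [0.0, 0.0, 0.0, 1.0]]}
```

View pics/scene0.png

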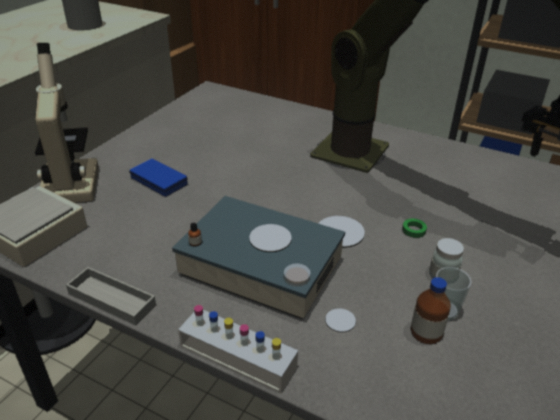

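View pics/top0.png

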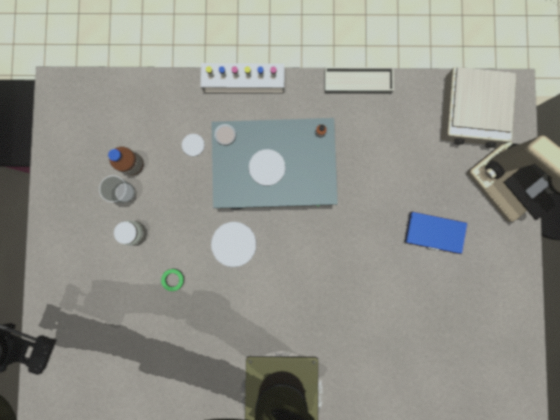

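View pics/wrist0.png

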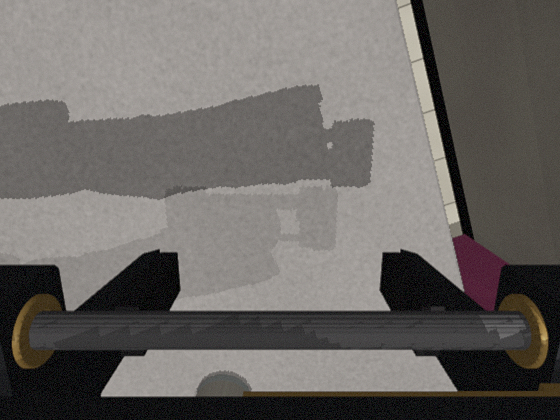

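Candidates for the plate, as top-view pixels: a small white disc at (193,145) on the bench, a large white disc at (233,244) on the bench, a mid-sized white disc at (267,167) on the box, and the clear dish at (225,133). The mid-sized one on the box fits the description. Next I'll measure it and check it in a close crop.

```bash
cat > h.py <<'E'
import numpy as np,cv2
from scipy.spatial.transform import Rotation as Rot
def ray(d,u,v,pose=None):
    K=np.array(d["camera_matrix"]);uv=np.array([[[u,v]]],float)
    c=np.linalg.inv(K)@np.array([u,v,1.])
    if pose is None:
        R=np.array(d["R"]);t=np.array(d["t"]);return -R.T@t,R.T@c
    H=np.array(d["hand_eye"]);Rw=Rot.from_quat(pose[1]).as_matrix()
    return Rw@H[:3,3]+pose[0],Rw@H[:3,:3]@c
def onz(d,u,v,z,pose=None):
    o,r=ray(d,u,v,pose);return o+r*(z-o[2])/r[2]
def tri(*rays):
    A=np.zeros((3,3));b=np.zeros(3)
    for o,r in rays:
        r=r/np.linalg.norm(r);P=np.eye(3)-np.outer(r,r);A+=P;b+=P@o
    x=np.linalg.solve(A,b);return x,[np.linalg.norm((np.eye(3)-np.outer(r,r)/(r@r))@(x-o))for o,r in rays]
E
python3 - <<'E'
from h import *
ds=dict(np.load("scene0.npz"));dt=dict(np.load("top0.npz"))
rays=[]
for n,d,c in(("top",dt,None),("scene",ds,None)):
    im=d["img"];hsv=cv2.cvtColor(im,cv2.COLOR_RGB2HSV)
    m=((hsv[...,2]>175)&(hsv[...,1]<40)).astype(np.uint8)
    cs,_=cv2.findContours(m,0,cv2.CHAIN_APPROX_NONE)
    for c in cs:
        if 150<cv2.contourArea(c)<3000:
            e=cv2.fitEllipse(c);p=onz(d,*e[0],.095);print(n,np.round(e[0],1),np.round(e[1],1),"z.095",p.round(3))
    m=((hsv[...,0]>85)&(hsv[...,0]<115)&(hsv[...,1]>35)&(hsv[...,1]<160)).astype(np.uint8)
    m=cv2.morphologyEx(m,cv2.MORPH_OPEN,np.ones((3,3)))
    cs,_=cv2.findContours(m,0,cv2.CHAIN_APPROX_NONE);c=max(cs,key=cv2.contourArea)
    q=cv2.approxPolyDP(cv2.convexHull(c),6,True)[:,0];print(n,"box",q.tolist(),[onz(d,*a,.09).round(3).tolist() for a in q.astype(float)])
cv2.imwrite("pics/crop0.png",cv2.resize(dt["img"][100:280,170:350,::-1],None,fx=3.3,fy=3.3,interpolation=cv2.INTER_CUBIC))
cv2.imwrite("pics/crop0s.png",cv2.resize(ds["img"][180:320,160:370,::-1],None,fx=3.6,fy=3.6,interpolation=cv2.INTER_CUBIC))
E
```

```text
top [233.1 243.8] [44.  44.3] z.095 [0.421 0.134 0.095]
top [124.1 232.4] [20.5 21.6] z.095 [0.449 0.43  0.095]
top [266.6 166.7] [35.2 35.9] z.095 [0.631 0.046 0.095]
top [548.2 151.1] [15.3 36.3] z.095 [ 0.679 -0.722  0.095]
top [192.5 144.3] [21.1 21.7] z.095 [0.692 0.25  0.095]
top [224.2 133.1] [14.5 17.4] z.095 [0.724 0.164 0.095]
top [476.  132.5] [ 9.2 84.8] z.095 [ 0.73  -0.527  0.095]
top [356.5  80.6] [18.7 81.7] z.095 [ 0.874 -0.201  0.095]
top box [[428, 214], [407, 231], [411, 212]] [[0.505, -0.393, 0.09], [0.459, -0.336, 0.09], [0.51, -0.347, 0.09]]
scene box [[173, 247], [224, 197], [344, 232], [305, 296]] [[0.773, -0.136, 0.09], [0.545, -0.143, 0.09], [0.528, 0.191, 0.09], [0.767, 0.203, 0.09]]
```

View pics/crop0.png

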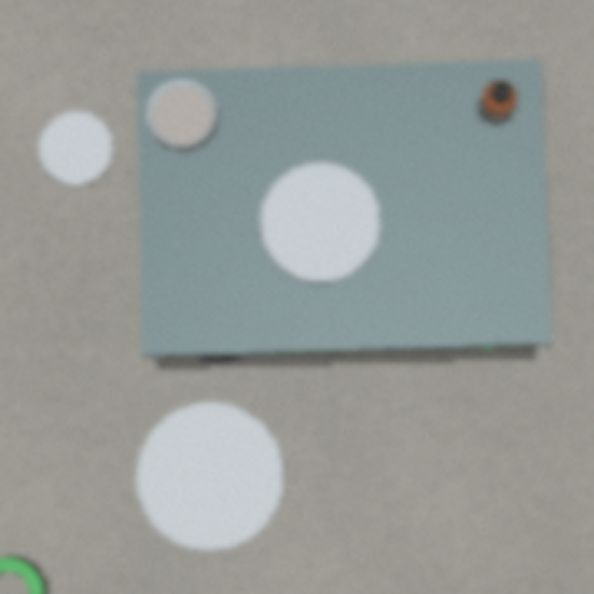

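View pics/crop0s.png

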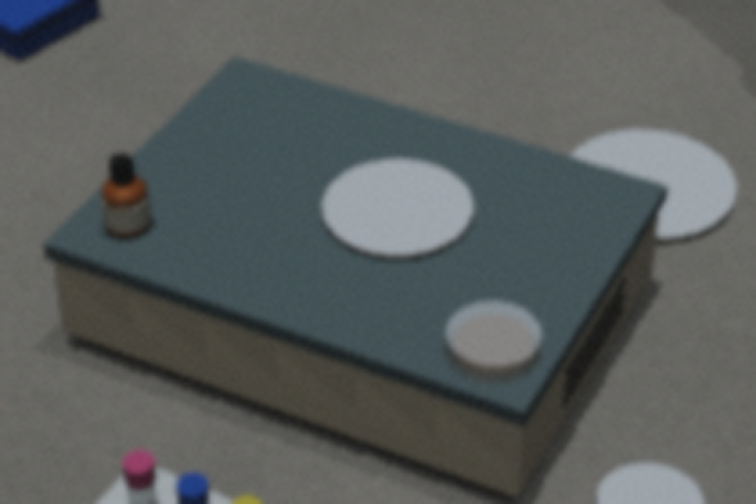

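The crop confirms it: the middle disc on the box, 35 px wide against 44 px for the large one and 21 px for the small one. I'll triangulate the corners and the plate.

```bash
python3 - <<'E'
from h import *
ds=dict(np.load("scene0.npz"));dt=dict(np.load("top0.npz"))
# subpixel: crop resize center shift ~
T=lambda a:((a[0]+.5)/3.3-.5+170,(a[1]+.5)/3.3-.5+100);S=lambda a:((a[0]+.5)/3.6-.5+160,(a[1]+.5)/3.6-.5+180)
P={}
for n,a,b in(("BL",(138,72),(525,415)),("BR",(543,61),(48,247)),("FR",(552,345),(238,58)),("FL",(145,355),(665,190))):
    x,r=tri(ray(dt,*T(a)),ray(ds,*S(b)));P[n]=x;print(n,x.round(4),np.round(r,4),"top@.09",onz(dt,*T(a),.09).round(4))
# plate via ellipse centre
m=cv2.cvtColor(ds["img"],cv2.COLOR_RGB2HSV);m=((m[...,2]>145)&(m[...,1]<40)).astype(np.uint8)
cs,_=cv2.findContours(m,0,cv2.CHAIN_APPROX_NONE)
for c in cs:
    if cv2.pointPolygonTest(c,(270,237),False)>0:
        e=cv2.fitEllipse(c);print("scene",e)
        x,r=tri(ray(dt,266.6,166.7),ray(ds,*e[0]));print("plate",x.round(4),np.round(r,4),onz(ds,*e[0],.095).round(4))
y=(P["FL"]-P["FR"]+P["BL"]-P["BR"]);print("yaw",np.arctan2(-y[0],y[1]),np.linalg.norm(P["FL"]-P["FR"]),np.linalg.norm(P["FL"]-P["BL"]),"front mid",(P["FL"]+P["FR"])/2)
E
```

```text
BL [0.7593 0.2008 0.085 ] [0.0004 0.0004] top@.09 [0.7578 0.2004 0.09  ]
BR [ 0.7706 -0.1394  0.0829] [0.0008 0.0008] top@.09 [ 0.7691 -0.1393  0.09  ]
FR [ 0.5307 -0.1469  0.0839] [0.0001 0.0001] top@.09 [ 0.5303 -0.1463  0.09  ]
FL [0.5205 0.1902 0.0831] [0.0008 0.0008] top@.09 [0.5196 0.1899 0.09  ]
scene ((269.9427185058594, 236.82460021972656), (24.557666778564453, 40.36640548706055), 89.81607055664062)
plate [0.6325 0.0452 0.0917] [0.0012 0.0012] [0.6366 0.0462 0.095 ]
yaw 0.031840460391214694 0.33723773241985383 0.23911611764582033 front mid [0.52559558 0.02166641 0.08350863]
```

```bash
cat >> h.py <<'E'
def plan(s,Rt=None,pt=None,quiet=False):
    R=Rot.from_quat(s["eef_rot"]);p=np.array(s["tool_pos"])
    if Rt is not None:
        rv=(R.inv()*Rt).as_rotvec();print("turn units(tool) total",(rv/.08).round(2))
    if pt is not None:
        print("shift units tool NOW axes",(R.inv().apply(np.array(pt)-p)/.02).round(2), end=" ")
        if Rt is not None: print("target axes",(Rt.inv().apply(np.array(pt)-p)/.02).round(2))
        else: print()
def show(s):
    R=Rot.from_quat(s["eef_rot"]).as_matrix();print("t",round(float(s["clock"]),2),"p",np.round(s["tool_pos"],4),"x",R[:,0].round(3),"y",R[:,1].round(3),"z",R[:,2].round(3),"F",np.round(s["contact_force"],1),"op",round(float(s["opening"]),3));print("q",np.round(s["q"],3))
E
python3 - <<'E'
from h import *
from plant import get_state
s=get_state();show(s)
yaw=.034
c,n=np.cos(yaw),np.sin(yaw)
for sg in(1,-1):
    y=np.array([0,0,-1.]);z=sg*np.array([-n,c,0]);x=np.cross(y,z)
    Rt=Rot.from_matrix(np.array([x,y,z]).T);print(sg,x);plan(s,Rt,[.708,.048,.20])
E
```

```text
t 0.15 p [0.204  0.5903 0.2521] x [ 0.945 -0.327  0.   ] y [-0.    -0.001 -1.   ] z [ 0.327  0.945 -0.001] F [ 0.6  0.1 -0.2] op 0.998
q [-1.204  0.69  -0.195  1.566  0.157  0.902 -0.215]
1 [0.99942206 0.03399345 0.        ]
turn units(tool) total [ 0.02 -4.58 -0.  ]
shift units tool NOW axes [ 32.67   2.63 -17.4 ] target axes [ 24.26   2.61 -27.96]
-1 [-0.99942206 -0.03399345 -0.        ]
turn units(tool) total [0.000e+00 3.469e+01 2.000e-02]
shift units tool NOW axes [ 32.67   2.63 -17.4 ] target axes [-24.26   2.61  27.96]
```

Call:
send_rows(motion=[[[0, -0.92, 0, 0.9, 0, -1, 0.1], [0, -0.92, 0, 0.9, 0, -1, 0.1], [0, -0.92, 0, 0.9, 0, -1, 0.1], [0, -0.92, 0, 0.9, 0, -1, 0.1], [0, -0.9, 0, 0.9, 0, -1, 0.1]]])

```text
clock: 0.57
tool_pos: [0.2738, 0.475, 0.2525]
eef_rot: [0.707, 0.013, -0.014, -0.707]
contact_force: [0.4, -0.4, -0.4]
opening: 0.646
```

Call:
send_rows(motion=[[[0, 0, 0, 0.9, 0, -1, 0.1], [0, 0, 0, 0.9, 0, -1, 0.1], [0, 0, 0, 0.9, 0, -1, 0.1], [0, 0, 0, 0.9, 0, -1, 0.1], [0, 0, 0, 0.9, 0, -1, 0.1]]])

```text
clock: 0.98
tool_pos: [0.3678, 0.3783, 0.2526]
eef_rot: [0.707, 0.012, -0.012, -0.707]
contact_force: [0.4, 2.0, 0.0]
opening: 0.449
```

Call:
send_rows(motion=[[[0, 0, 0, 0.9, 0, -1, 0.1], [0, 0, 0, 0.9, 0, -1, 0.1], [0, 0, 0, 0.9, 0, -1, 0.1], [0, 0, 0, 0.9, 0, -1, 0.1], [0, 0, 0, 0.9, 0, -1, 0.1]]])

```text
clock: 1.4
tool_pos: [0.4611, 0.2814, 0.2526]
eef_rot: [0.707, 0.012, -0.012, -0.707]
contact_force: [0.3, -0.4, 0.2]
opening: 0.45
```

Call:
send_rows(motion=[[[0, 0, 0, 0.9, 0, -1, 0.1], [0, 0, 0, 0.9, 0, -1, 0.1], [0, 0, 0, 0.9, 0, -1, 0.1], [0, 0, 0, 0.9, 0, -1, 0.1], [0, 0, 0, 0.9, 0, -1, 0.1]]])

```text
clock: 1.82
tool_pos: [0.5544, 0.1844, 0.2525]
eef_rot: [0.707, 0.012, -0.012, -0.707]
contact_force: [0.8, 0.0, -0.8]
opening: 0.449
```

```bash
cat > tgt.py <<'E'
from h import *
from plant import get_state
yaw=.034
c,n=np.cos(yaw),np.sin(yaw)
Rdown=Rot.from_matrix(np.array([[c,n,0],[0,0,-1.],[-n,c,0]]).T)
E
python3 - <<'E'
from tgt import *
s=get_state();show(s);plan(s,Rdown,[.708,.048,.13])
E
```

```text
t 1.82 p [0.5544 0.1844 0.2525] x [ 0.999  0.033 -0.001] y [-0.001 -0.    -1.   ] z [-0.033  0.999 -0.   ] F [ 0.8  0.  -0.8] op 0.449
q [-0.191  0.649 -0.359  1.687  0.284  0.858  0.934]
turn units(tool) total [ 0.   -0.01 -0.01]
shift units tool NOW axes [ 7.45  6.12 -7.07] target axes [ 7.45  6.12 -7.08]
```

Call:
send_rows(motion=[[[0, 0, 0, 1, 0, -1, 0.1], [0, 0, 0, 1, 0.2, -1, 0.1], [0, 0, 0, 1, 0.5, -1, 0.1], [0, 0, 0, 1, 0.5, -1, 0.1], [0, 0, 0, 1, 0.8, -1, 0.1]]])

```text
clock: 2.23
tool_pos: [0.6585, 0.0881, 0.2131]
eef_rot: [-0.707, -0.012, 0.011, 0.707]
contact_force: [-0.1, -0.2, 0.1]
opening: 0.449
```

Call:
send_rows(motion=[[[0, 0, 0, 1, 0.5, -1, 0.1], [0, 0, 0, 1, 0.5, -0.7, 0.1], [0, 0, 0, 0, 0.5, 0, 0.1], [0, 0, 0, 0, 0, 0, 0.1], [0, 0, 0, 0, 0, 0, 0.1]]])

```text
clock: 2.65
tool_pos: [0.6969, 0.0574, 0.1818]
eef_rot: [-0.707, -0.011, 0.013, 0.707]
contact_force: [-0.3, 0.4, 0.3]
opening: 0.447
```

```bash
python3 - <<'E'
from tgt import *
from plant import imaging
s=get_state();show(s);plan(s,Rdown,[.708,.048,.12])
d=imaging.snapshot("wrist");cv2.imwrite("pics/w1.png",d["img"][:,:,::-1]);np.savez("w1.npz",p=s["tool_pos"],q=s["eef_rot"],**d)
E
```

```text
t 2.65 p [0.6969 0.0574 0.1818] x [ 0.999  0.035 -0.003] y [-0.003  0.001 -1.   ] z [-0.035  0.999  0.001] F [-0.3  0.4  0.3] op 0.447
q [ 0.018  0.885 -0.346  1.37   0.328  0.945  1.203]
turn units(tool) total [-0.01  0.01 -0.03]
shift units tool NOW axes [ 0.55  3.09 -0.49] target axes [ 0.54  3.09 -0.49]
```

View pics/w1.png

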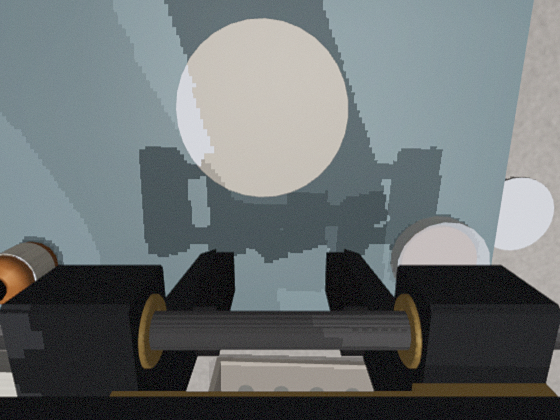

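The wrist view shows the plate as an ellipse near (262,107). The dropper is at the left edge (20,270) and the dish at (440,250), both clear of the fingers. I'll fix the plate from this view.

```bash
python3 - <<'E'
from tgt import *
d=dict(np.load("w1.npz"));pose=(d["p"],d["q"])
im=d["img"].astype(int);m=((im.min(2)>165)).astype(np.uint8)
cs,_=cv2.findContours(m,0,cv2.CHAIN_APPROX_NONE)
c=[c for c in cs if cv2.pointPolygonTest(c,(262,107),False)>0][0]
h=cv2.convexHull(c);e=cv2.fitEllipse(h);print(e)
# rim points cast on the plane z, circle fit gives diameter -> height check
for z in(.085,.09,.095,.10):
    P=np.array([onz(d,*a,z,pose)[:2] for a in h[:,0].astype(float)])
    A=np.c_[2*P,np.ones(len(P))];k=np.linalg.lstsq(A,(P**2).sum(1),rcond=None)[0]
    print(z,k[:2].round(4),"dia",2*np.sqrt(k[2]+k[:2]@k[:2]).round(4))
dt=dict(np.load("top0.npz"));ds=dict(np.load("scene0.npz"))
print(tri(ray(dt,266.6,166.7),ray(d,*e[0],pose)),tri(ray(dt,266.6,166.7),ray(d,*e[0],pose),ray(ds,269.94,236.82)))
E
```

```text
((261.5467529296875, 107.07190704345703), (171.55825805664062, 177.8525390625), 170.37001037597656)
0.085 [0.6301 0.0444] dia 0.1038
0.09 [0.6301 0.0446] dia 0.1014
0.095 [0.6301 0.0448] dia 0.0992
0.1 [0.6301 0.045 ] dia 0.097
(array([0.62740762, 0.04551527, 0.11860232]), [np.float64(0.00030049152600783165), np.float64(0.00030049152600793405)]) (array([0.63013112, 0.04468017, 0.09055061]), [np.float64(0.0025682069718161353), np.float64(0.003140244991173872), np.float64(0.0019123812678723544)])
```

Call:
send_rows(motion=[[[0, 0, 0, 0.4, 0.8, -0.3, 0.1], [0, 0, 0, 0.1, 0.8, -0.1, 0.1], [0, 0, 0, 0, 0.8, 0, 0.1], [0, 0, 0, 0, 0.4, 0, 0.1], [0, 0, 0, 0, 0.2, 0, 0.1]]])

```text
clock: 3.12
tool_pos: [0.7069, 0.0495, 0.1211]
eef_rot: [-0.707, -0.011, 0.013, 0.707]
contact_force: [-1.2, -0.2, 0.3]
opening: 0.45
```

Call:
send_rows(motion=[[[0, 0, 0, 0, 0.1, 0, 0.1], [0, 0, 0, 0, 0.1, 0, 0.1], [0, 0, 0, 0, 0, 0, 0.1], [0, 0, 0, 0, 0, 0, 0.1], [0, 0, 0, 0, 0, 0, 0.1]]])

```text
clock: 3.53
tool_pos: [0.7088, 0.049, 0.1195]
eef_rot: [-0.707, -0.012, 0.011, 0.707]
contact_force: [-0.6, 0.2, -0.3]
opening: 0.449
```

```bash
python3 - <<'E'
from tgt import *
from plant import imaging
s=get_state();show(s);plan(s,Rdown,[.708,.0475,.106])
E
```

```text
t 3.53 p [0.7088 0.049  0.1195] x [0.999 0.034 0.001] y [ 0.001  0.    -1.   ] z [-0.034  0.999  0.   ] F [-0.6  0.2 -0.3] op 0.449
q [ 0.02   0.972 -0.325  1.371  0.357  0.855  1.197]
turn units(tool) total [-0.   -0.01  0.02]
shift units tool NOW axes [-0.04  0.67 -0.07] target axes [-0.04  0.67 -0.07]
```

Call:
send_rows(motion=[[[0, 0, 0, 0, 0.2, -0.07, 0.1], [0, 0, 0, 0, 0.2, 0, 0.1], [0, 0, 0, 0, 0.15, 0, 0.1], [0, 0, 0, 0, 0, 0, 0.1], [0, 0, 0, 0, 0, 0, 0.1]]])

```text
clock: 3.95
tool_pos: [0.7082, 0.0474, 0.1072]
eef_rot: [-0.707, -0.012, 0.012, 0.707]
contact_force: [-0.5, -0.1, 0.0]
opening: 0.45
```

Call:
send_rows(motion=[[[0, 0, 0, 0, 0.05, 0, 0.1], [0, 0, 0, 0, 0.05, 0, 0.1], [0, 0, 0, 0, 0.05, 0, 0.1], [0, 0, 0, 0, 0, 0, 0.1], [0, 0, 0, 0, 0, 0, 0.1]]])

```text
clock: 4.37
tool_pos: [0.7085, 0.0475, 0.1047]
eef_rot: [-0.707, -0.012, 0.012, 0.707]
contact_force: [-0.5, 0.5, -0.3]
opening: 0.453
```

Call:
send_rows(motion=[[[0, 0, 0, -0.2, 0, 0, 0.1], [0, 0, 0, -0.2, 0, 0, 0.1], [0, 0, 0, -0.2, 0, 0, 0.1], [0, 0, 0, -0.2, 0, 0, 0.1], [0, 0, 0, -0.2, 0, 0, 0.1]]])

```text
clock: 4.78
tool_pos: [0.6878, 0.0467, 0.1047]
eef_rot: [0.707, 0.012, -0.012, -0.707]
contact_force: [-0.3, -0.5, -0.6]
opening: 0.449
```

Call:
send_rows(motion=[[[0, 0, 0, -0.2, 0, 0, 0.1], [0, 0, 0, -0.2, 0, 0, 0.1], [0, 0, 0, -0.2, 0, 0, 0.1], [0, 0, 0, -0.2, 0, 0, 0.1], [0, 0, 0, -0.2, 0, 0, 0.1]]])

```text
clock: 5.2
tool_pos: [0.6682, 0.0461, 0.1047]
eef_rot: [-0.707, -0.012, 0.012, 0.707]
contact_force: [0.6, -0.8, -0.2]
opening: 0.451
```

Call:
send_rows(motion=[[[0, 0, 0, -0.2, 0, 0, 0.1], [0, 0, 0, -0.2, 0, 0, 0.1], [0, 0, 0, -0.2, 0, 0, 0.1], [0, 0, 0, -0.2, 0, 0, 0.1], [0, 0, 0, -0.2, 0, 0, 0.1]]])

```text
clock: 5.62
tool_pos: [0.6481, 0.0454, 0.1047]
eef_rot: [-0.707, -0.012, 0.012, 0.707]
contact_force: [-0.1, 0.1, -1.0]
opening: 0.445
```

```bash
cat > snap.py <<'E'
from tgt import *
from plant import imaging
import sys
s=get_state();show(s)
for n in sys.argv[2:]:
    s=get_state();d=imaging.snapshot(n);f=f"{n}{sys.argv[1]}";np.savez(f+".npz",p=s["tool_pos"],q=s["eef_rot"],**d);im=d["img"]
    if n=="top": im=cv2.resize(im[90:270,140:380],None,fx=3.2,fy=3.2,interpolation=cv2.INTER_CUBIC)
    if n=="scene": im=cv2.resize(im[130:330,150:410],None,fx=2.9,fy=2.9,interpolation=cv2.INTER_CUBIC)
    cv2.imwrite(f"pics/{f}.png",im[:,:,::-1])
E
python3 snap.py 2 top wrist
```

```text
t 5.62 p [0.6481 0.0454 0.1047] x [0.999 0.034 0.   ] y [ 0.  0. -1.] z [-0.034  0.999  0.   ] F [-0.1  0.1 -1. ] op 0.445
q [ 0.02   0.919 -0.304  1.591  0.383  0.691  1.136]
```

View pics/wrist2.png

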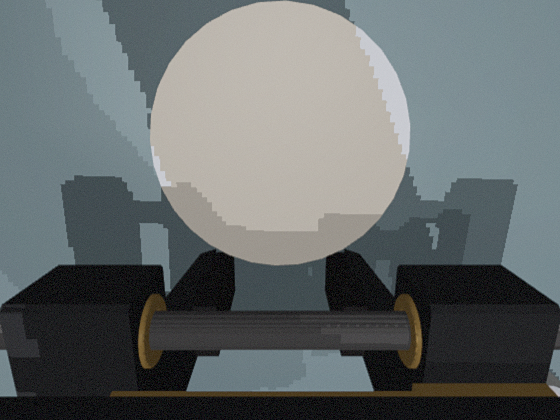

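View pics/top2.png

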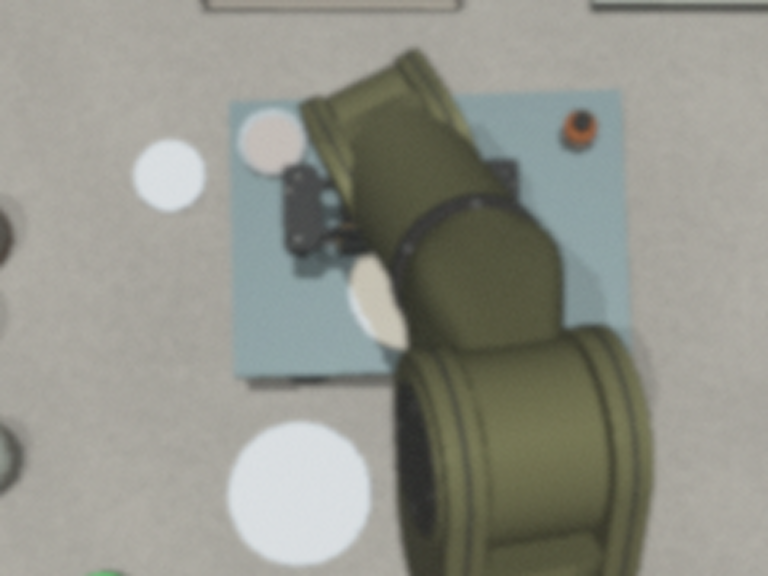

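The wrist view shows the plate seated between both fingers at (280,133) and moving with them. I'll measure its centre.

```bash
cat > plate.py <<'E'
from tgt import *
import sys
def circ(f,seed,th=135,z=.095):
    d=dict(np.load(f));pose=(d["p"],d["q"]) if "hand_eye" in d else None
    im=d["img"].astype(int);m=((im.min(2)>th)&(im[...,0]-im[...,2]>-18)).astype(np.uint8)
    cs,_=cv2.findContours(m,0,cv2.CHAIN_APPROX_NONE)
    c=[c for c in cs if cv2.pointPolygonTest(c,seed,False)>0][0];h=cv2.convexHull(c)[:,0].astype(float)
    h=h[(h[:,1]>2)]
    P=np.array([onz(d,*a,z,pose)[:2] for a in h]);A=np.c_[2*P,np.ones(len(P))];k=np.linalg.lstsq(A,(P**2).sum(1),rcond=None)[0]
    print(f,"c",k[:2].round(4),"dia",2*np.sqrt(k[2]+k[:2]@k[:2]).round(4),"TCP-c",d["p"][:2]-k[:2])
if __name__=="__main__": circ(sys.argv[1],(float(sys.argv[2]),float(sys.argv[3])))
E
python3 plate.py wrist2.npz 280 80
```

```text
wrist2.npz c [0.5915 0.0435] dia 0.099 TCP-c [0.0556229  0.00183242]
```

Call:
send_rows(motion=[[[0, 0, 0, -0.2, 0, 0, 0.1], [0, 0, 0, -0.2, 0, 0, 0.1], [0, 0, 0, -0.2, 0, 0, 0.1], [0, 0, 0, -0.2, 0, 0, 0.1], [0, 0, 0, -0.2, 0, 0, 0.1]]])

```text
clock: 6.13
tool_pos: [0.628, 0.0448, 0.1047]
eef_rot: [-0.707, -0.012, 0.012, 0.707]
contact_force: [1.6, -0.4, -0.2]
opening: 0.449
```

Call:
send_rows(motion=[[[0, 0, 0, -0.2, 0, 0, 0.1], [0, 0, 0, -0.2, 0, 0, 0.1], [0, 0, 0, -0.2, 0, 0, 0.1], [0, 0, 0, -0.2, 0, 0, 0.1], [0, 0, 0, -0.2, 0, 0, 0.1]]])

```text
clock: 6.55
tool_pos: [0.6081, 0.0441, 0.1047]
eef_rot: [-0.707, -0.012, 0.012, 0.707]
contact_force: [0.6, -0.2, 0.3]
opening: 0.45
```

Call:
send_rows(motion=[[[0, 0, 0, -0.2, 0, 0, 0.1], [0, 0, 0, -0.15, 0, 0, 0.1], [0, 0, 0, -0.1, 0, 0, 0.1], [0, 0, 0, 0, 0, 0, 0.1], [0, 0, 0, 0, 0, 0, 0.1]]])

```text
clock: 6.97
tool_pos: [0.5994, 0.0438, 0.1047]
eef_rot: [0.707, 0.012, -0.012, -0.707]
contact_force: [0.4, 0.2, -0.1]
opening: 0.449
```

```bash
python3 snap.py 3 wrist; python3 plate.py wrist3.npz 280 80
```

```text
t 6.97 p [0.5994 0.0438 0.1047] x [ 0.999  0.034 -0.   ] y [-0. -0. -1.] z [-0.034  0.999 -0.   ] F [ 0.4  0.2 -0.1] op 0.449
q [ 0.011  0.869 -0.284  1.749  0.4    0.581  1.089]
wrist3.npz c [0.479  0.0393] dia 0.222 TCP-c [0.12040308 0.00449465]
```

View pics/wrist3.png

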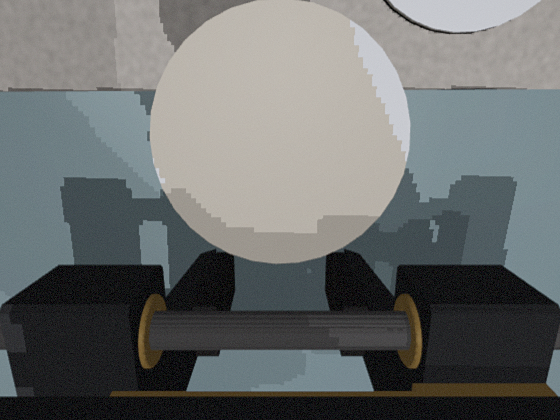

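The front edge runs along row 89, and the plate centre is unchanged relative to the tool.

```bash
python3 - <<'E'
from tgt import *
d=dict(np.load("wrist3.npz"));pose=(d["p"],d["q"])
for u,v in((40,90),(130,89.5),(430,89),(540,89.5)):print(onz(d,u,v,.09,pose).round(4))
a,b=onz(d,40,90,.09,pose),onz(d,540,89.5,.09,pose);print(np.arctan2(-(b-a)[0],(b-a)[1]))
E
```

```text
[ 0.5269 -0.0501  0.09  ]
[ 0.5256 -0.0158  0.09  ]
[0.5214 0.0985 0.09  ]
[0.5202 0.1404 0.09  ]
0.03533714437220426
```

Call:
send_rows(motion=[[[0, 0, 0, -0.15, 0, 0, 0.1], [0, 0, 0, -0.15, 0, 0, 0.1], [0, 0, 0, -0.08, 0, 0, 0.1], [0, 0, 0, 0, 0, 0, 0.1], [0, 0, 0, 0, 0, 0, 0.1]]])

```text
clock: 7.43
tool_pos: [0.5917, 0.0435, 0.1047]
eef_rot: [0.707, 0.012, -0.012, -0.707]
contact_force: [1.0, 0.6, -0.0]
opening: 0.455
```

Call:
send_rows(motion=[[[0, 0, 0, 0.3, 0, 0, 0.1], [0, 0, 0, 0.2, 0, 0, 0.1], [0, 0, 0, 0, -0.5, 0, 0.1], [0, 0, 0, 0, -1, 0, 0.1], [0, 0, 0, 0, -1, 0, 0.1]]])

```text
clock: 7.85
tool_pos: [0.6017, 0.0438, 0.1553]
eef_rot: [-0.707, -0.011, 0.012, 0.707]
contact_force: [0.5, -0.3, 0.9]
opening: 0.451
```

```bash
python3 snap.py 4 wrist
```

```text
t 7.85 p [0.6017 0.0438 0.1553] x [ 0.999  0.034 -0.001] y [-0.001  0.    -1.   ] z [-0.034  0.999  0.   ] F [ 0.5 -0.3  0.9] op 0.451
q [ 0.033  0.799 -0.322  1.714  0.364  0.689  1.122]
```

View pics/wrist4.png

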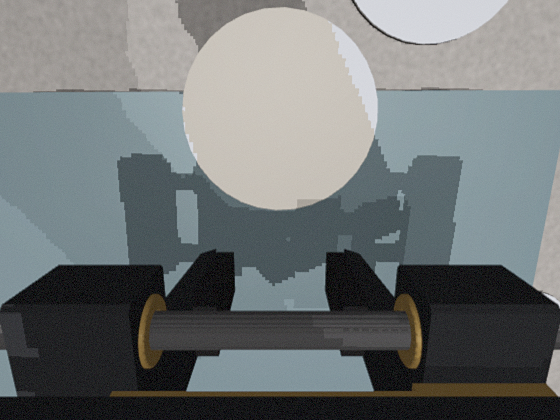

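Call:
send_rows(motion=[[[0, 0, 0, -0.8, -1, 0, 0.1], [0, 0, 0, -1, -1, 0, 0.1], [0, 0, 0, -1, -1, 0, 0.1], [0, 0, 0, -1, -1, 0, 0.1], [0, 0, 0, -1, -1, 0, 0.1]]])

```text
clock: 8.32
tool_pos: [0.5051, 0.0406, 0.2561]
eef_rot: [-0.707, -0.012, 0.012, 0.707]
contact_force: [-0.2, -0.7, 0.4]
opening: 0.45
```

Call:
send_rows(motion=[[[0, 0, -0.95, -1, -1, 0, 0.1], [0, 0, -0.95, -1, -1, 0, 0.1], [0, 0, -0.95, 0, -0.6, 0, 0.1], [0, 0, -0.95, 0, 0, 0, 0.1], [0, 0, -0.95, 0, 0, 0, 0.1]]])

```text
clock: 8.73
tool_pos: [0.463, 0.0393, 0.3072]
eef_rot: [-0.691, -0.147, -0.125, 0.697]
contact_force: [2.1, -1.5, -1.0]
opening: 0.448
```

Call:
send_rows(motion=[[[0, 0, -0.95, 0, 0, 0, 0.1], [0, 0, -0.95, 0, 0, 0, 0.1], [0, 0, -0.95, 0, 0, 0, 0.1], [0, 0, -0.95, 0, 0, 0, 0.1], [0, 0, -0.95, 0, 0, 0, 0.1]]])

```text
clock: 9.15
tool_pos: [0.4581, 0.0252, 0.3009]
eef_rot: [0.701, 0.172, 0.155, -0.674]
contact_force: [0.2, -0.2, -0.5]
opening: 0.451
```

```bash
python3 snap.py 5 scene top
```

```text
t 9.15 p [0.4581 0.0252 0.3009] x [0.893 0.033 0.449] y [ 0.45  -0.032 -0.892] z [-0.015  0.999 -0.043] F [ 0.2 -0.2 -0.5] op 0.451
q [-0.201  0.289 -0.07   2.383  1.429  0.171 -0.057]
```

View pics/scene5.png

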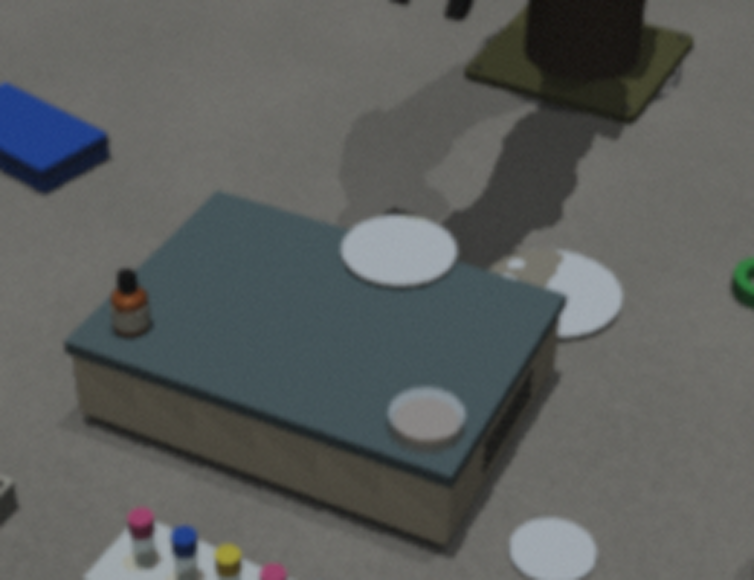

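Call:
send_rows(motion=[[[0, 0, -0.95, 0, 0, 0, 0.1], [0, 0, -0.95, 0, 0, 0, 0.1], [0, 0, -0.95, 0, 0, 0, 0.1], [0, 0, -0.95, 0, 0, 0, 0.1], [0, 0, -0.95, 0, 0, 0, 0.1]]])

```text
clock: 9.67
tool_pos: [0.4515, 0.014, 0.2917]
eef_rot: [0.703, 0.222, 0.201, -0.645]
contact_force: [-0.4, 0.1, -1.0]
opening: 0.45
```

Call:
send_rows(motion=[[[0, 0, -0.95, 0, 0, 0, 0.1], [0, 0, -0.95, 0, 0, 0, 0.1], [0, 0, -0.95, 0, 0, 0, 0.1], [0, 0, -0.95, 0, 0, 0, 0.1], [0, 0, -0.95, 0, 0, 0, 0.1]]])

```text
clock: 10.08
tool_pos: [0.4817, 0.0319, 0.2864]
eef_rot: [0.695, 0.278, 0.227, -0.624]
contact_force: [0.1, 0.9, -1.8]
opening: 0.448
```

```bash
cat >> tgt.py <<'E'
yaw=.035
def Rfwd(pitch,sg,yw=yaw):
    # tool y forward & down by pitch; tool z = sg * plate-normal-ish up
    f=np.array([np.cos(yw),np.sin(yw),0]);u=np.array([0,0,1.])
    y=f*np.cos(pitch)-u*np.sin(pitch);z=sg*(u*np.cos(pitch)+f*np.sin(pitch));x=np.cross(y,z)
    return Rot.from_matrix(np.array([x,y,z]).T)
E
python3 - <<'E'
from tgt import *
s=get_state();show(s)
for sg in(1,-1):plan(s,Rfwd(.1,sg),[.43,.04,.25])
E
```

```text
t 10.08 p [0.4817 0.0319 0.2864] x [0.743 0.104 0.661] y [ 0.669 -0.068 -0.74 ] z [-0.032  0.992 -0.119] F [ 0.1  0.9 -1.8] op 0.448
q [ 0.455  0.746 -1.463  2.558  1.799  1.285 -0.582]
turn units(tool) total [ 7.93 19.97 -6.77]
shift units tool NOW axes [-3.08 -0.41  0.7 ] target axes [-0.5  -2.38 -2.07]
turn units(tool) total [ -6.58 -17.31  -7.7 ]
shift units tool NOW axes [-3.08 -0.41  0.7 ] target axes [ 0.5  -2.38  2.07]
```

```bash
cat > fit.py <<'E'
from h import *
from scipy.optimize import least_squares
import re
# (q,p,x,y,z)
D=[([-1.204,.69,-.195,1.566,.157,.902,-.215],[.204,.5903,.2521],[.945,-.327,0],[0,-.001,-1]),
([-.191,.649,-.359,1.687,.284,.858,.934],[.5544,.1844,.2525],[.999,.033,-.001],[-.001,0,-1]),
([.018,.885,-.346,1.37,.328,.945,1.203],[.6969,.0574,.1818],[.999,.035,-.003],[-.003,.001,-1]),
([.02,.972,-.325,1.371,.357,.855,1.197],[.7088,.049,.1195],[.999,.034,.001],[.001,0,-1]),
([.02,.919,-.304,1.591,.383,.691,1.136],[.6481,.0454,.1047],[.999,.034,0],[0,0,-1]),
([.011,.869,-.284,1.749,.4,.581,1.089],[.5994,.0438,.1047],[.999,.034,0],[0,0,-1]),
([.033,.799,-.322,1.714,.364,.689,1.122],[.6017,.0438,.1553],[.999,.034,-.001],[-.001,0,-1]),
([-.201,.289,-.07,2.383,1.429,.171,-.057],[.4581,.0252,.3009],[.893,.033,.449],[.45,-.032,-.892]),
([.455,.746,-1.463,2.558,1.799,1.285,-.582],[.4817,.0319,.2864],[.743,.104,.661],[.669,-.068,-.74])]
ax="zyzyzyz"
def fk(q,k,sg):
    # k: b0, offs x/z per link
    R=Rot.from_euler('z',k[0]);p=np.array([0,0,k[1]])
    off=[(0,0),(k[2],k[3]),(0,0),(k[4],k[5]),(0,0),(k[6],0)]
    p=p.copy()
    for i in range(7):
        R=R*Rot.from_euler(ax[i],sg[i]*q[i])
        if i==1:p=p+R.apply([0,0,k[2]])
        if i==2:p=p+R.apply([k[3],0,0])
        if i==3:p=p+R.apply([k[4],0,k[5]])
        if i==4:p=p+R.apply([k[7],0,0])
        if i==5:p=p+R.apply([k[8],0,0])
        if i==6:p=p+R.apply([0,0,k[6]])
    R=R*Rot.from_euler('z',k[9])*Rot.from_matrix(np.array([[0,0,1],[1,0,0],[0,1,0]]).T.T)
    return p,R
def res(k,sg):
    out=[]
    for q,p,x,y in D:
        P,R=fk(q,k,sg);M=R.as_matrix()
        out+=list((P-p)*5)+list(M[:,0]-x)+list(M[:,1]-y)
    return np.array(out)
if __name__=="__main__":
    import itertools
    best=[]
    for s in itertools.product([1,-1],repeat=4):
        sg=[s[0],1,s[1],1,s[2],1,s[3]]
        for b0 in(0,2,4):
            for k9 in(0,1.6,3.1,4.7):
                r=least_squares(res,[b0,.3,.33,0,0,.33,.25,0,0,k9],args=(sg,),max_nfev=40)
                best.append((r.cost,sg,r.x))
    best.sort(key=lambda a:a[0])
    for b in best[:4]:print(b[0],b[1],b[2].round(3))
E
python3 fit.py
```

```text
0.002980966513219522 [-1, 1, -1, 1, -1, 1, -1] [-0.059  0.306  0.568 -0.    -0.017  0.347  0.277  0.018  0.006  3.085]
0.002980966513219523 [-1, 1, -1, 1, -1, 1, -1] [ 6.224e+00  3.060e-01  5.680e-01 -0.000e+00 -1.700e-02  3.470e-01
  2.770e-01  1.800e-02  6.000e-03  3.085e+00]
0.0029809665132195266 [-1, 1, -1, 1, -1, 1, -1] [-0.059  0.306  0.568 -0.    -0.017  0.347  0.277  0.018  0.006  3.085]
0.002980966513219539 [-1, 1, -1, 1, -1, 1, -1] [ 6.224e+00  3.060e-01  5.680e-01 -0.000e+00 -1.700e-02  3.470e-01
  2.770e-01  1.800e-02  6.000e-03  3.085e+00]
```

```bash
cat > fit2.py <<'E'
from fit import *
sg=[-1,1,-1,1,-1,1,-1]
def fk2(q,K): return fk(np.array(q)+np.r_[0,K[10:15],0],K[:10],sg)
def res2(K):
    out=[]
    for q,p,x,y in D:
        P,R=fk2(q,K);M=R.as_matrix();out+=list((P-p)*5)+list(M[:,0]-x)+list(M[:,1]-y)
    return np.r_[out,K[10:15]*.02,K[[3,4,7,8]]*.02]
r=least_squares(res2,np.r_[-.059,.306,.568,0,-.017,.347,.277,.018,.006,3.085,np.zeros(5)])
K=r.x
if __name__=="__main__":
    print(r.cost,K.round(3));print((res2(K)[:81].reshape(9,9)*[200]*1).round(1)[:, :3])
E
python3 - <<'E'
from fit2 import *
print(r.cost,K.round(3));e=res2(K)[:81].reshape(9,9);print((e[:,:3]*200).round(1),(e[:,3:]*1000).round(0))
E
```

```text
0.002388412466411855 [-5.30e-02  3.07e-01  5.67e-01 -1.00e-02 -1.70e-02  3.50e-01  2.73e-01
  1.80e-02  9.00e-03  3.09e+00  2.20e-02  1.00e-03 -1.90e-02  8.00e-03
 -3.00e-03]
[[-6.   0.6 -1.4]
 [-1.4  3.7  0.7]
 [ 1.  -3.6  1.2]
 [ 1.1 -4.9 -0. ]
 [ 0.4 -1.7 -0.8]
 [-0.2  0.8 -1.2]
 [ 0.1  1.1 -0.2]
 [-3.9 -0.  -0.6]
 [ 2.1  2.1  2.4]] [[  0.   1.   3.   3.   1.   0.]
 [  0.  -0.   2.   2.   1.   0.]
 [  0.  -1.   3.   3.  -1.   0.]
 [  0.  -2.   2.   2.  -1.   0.]
 [  0.   0.   2.   2.  -1.   0.]
 [  0.   0.   2.   2.   1.   0.]
 [  0.  -1.   2.   2.   1.   0.]
 [  2.  10.  -4.  -3. -21.  -1.]
 [  9. -10.  -8. -10. -20.  -7.]]
```

```bash
cat > ik.py <<'E'
from fit2 import *
lo=np.array([-3.01,-.46,-1.47,.13,-1,.04,-2.66])+.03;hi=np.array([3.01,2.08,1.51,2.56,4.14,2.09,2.66])-.03
def ik(p,R,q0=None,n=25,seed=0):
    rng=np.random.default_rng(seed);sols=[]
    for i in range(n):
        x0=q0 if (q0 is not None and i==0) else rng.uniform(lo,hi)
        f=lambda q:(lambda P,M:np.r_[(P-p)*5,(R.inv()*M).as_rotvec(),(0.002*(q-q0) if q0 is not None else [])])(*fk2(q,K))
        r=least_squares(f,np.clip(x0,lo+1e-6,hi-1e-6),bounds=(lo,hi),max_nfev=60)
        if np.linalg.norm(r.fun[:6])<.01:sols.append(r.x)
    return sols
E
cat > reach.py <<'E'
from ik import *
from tgt import Rfwd
C=np.array([.5355,.042]);f=np.array([np.cos(.035),np.sin(.035)]);l=np.array([-f[1],f[0]])
for deg in(-75,-60,-45,-35,35,45,60,75):
    ps=np.deg2rad(deg);dr=np.array([np.cos(ps+.035),np.sin(ps+.035)])
    G=C-38*.001*f-l*.005*np.sign(deg);T=G+.005*dr
    for sg in(1,-1):
        S=ik(np.r_[T,.0975],Rfwd(.12,sg,ps+.035),n=14)
        print(deg,sg,len(S),[s.round(2).tolist() for s in sorted(S,key=lambda a:np.abs(a[6]))[:3]])
E
time python3 reach.py
```

```text
-75 1 6 [[-1.3, 1.77, 1.33, 1.93, -0.29, 0.57, -1.71], [-1.21, 1.56, 0.96, 1.93, 0.47, 0.62, -2.5], [-1.2, 1.54, 0.92, 1.93, 0.54, 0.63, -2.57]]
-75 -1 5 [[-0.73, 1.28, 0.03, 1.98, 1.21, 1.39, -0.15], [-1.06, 1.4, 0.61, 1.96, 0.91, 0.85, 0.17], [-1.12, 1.45, 0.73, 1.95, 0.8, 0.76, 0.29]]
-60 1 6 [[-1.36, 1.77, 1.25, 2.11, -0.15, 0.17, -1.86], [-1.36, 1.77, 1.24, 2.11, -0.11, 0.17, -1.9], [-1.34, 1.73, 1.13, 2.12, 0.58, 0.19, -2.63]]
-60 -1 6 [[-1.3, 1.64, 0.97, 2.16, 1.16, 0.33, -0.08], [-0.99, 1.36, 0.39, 2.18, 1.44, 1.0, -0.36], [-0.96, 1.35, 0.33, 2.18, 1.45, 1.07, -0.37]]
-45 1 0 []
-45 -1 6 [[-0.48, 1.39, -0.39, 2.38, 1.69, 1.96, -0.56], [-0.54, 1.38, -0.3, 2.38, 1.7, 1.87, -0.58], [-0.84, 1.38, 0.15, 2.39, 1.77, 1.39, -0.69]]
-35 1 2 [[-0.95, 1.5, 0.38, 2.52, 2.03, 1.36, 2.15], [-0.74, 1.43, 0.04, 2.51, 1.9, 1.68, 2.32]]
-35 -1 5 [[-0.58, 1.43, -0.18, 2.5, 1.85, 1.91, -0.73], [-0.62, 1.43, -0.13, 2.5, 1.86, 1.86, -0.75], [-0.79, 1.44, 0.13, 2.51, 1.93, 1.6, -0.86]]
35 1 0 []
35 -1 0 []
45 1 1 [[1.12, 1.99, -1.41, 2.51, 2.9, 0.61, -0.96]]
45 -1 2 [[0.91, 1.6, -0.73, 2.48, 4.09, 0.9, 1.05], [1.11, 1.96, -1.35, 2.51, 3.02, 0.6, 2.07]]
60 1 4 [[1.13, 1.88, -1.44, 2.27, 1.86, 0.23, -0.01], [1.11, 1.82, -1.32, 2.32, 2.57, 0.15, -0.69], [1.11, 1.81, -1.3, 2.32, 2.67, 0.14, -0.79]]
60 -1 2 [[1.09, 1.75, -1.1, 2.3, 4.11, 0.18, 0.99], [1.11, 1.79, -1.2, 2.33, 3.39, 0.14, 1.67]]
75 1 2 [[1.03, 1.69, -1.16, 1.99, -0.15, 0.42, 2.04], [1.02, 1.66, -1.11, 1.99, -0.28, 0.43, 2.18]]
75 -1 7 [[0.88, 1.47, -0.74, 2.02, -0.97, 0.68, -0.24], [0.88, 1.47, -0.74, 2.02, -0.97, 0.68, -0.24], [0.93, 1.52, -0.85, 2.02, -0.84, 0.58, -0.38]]
real	1m7.179s
user	1m7.568s
sys	0m0.084s
```

```bash
cat > g.py <<'E'
from tgt import *
C=np.array([.5355,.042]);f=np.array([np.cos(.035),np.sin(.035)]);l=np.array([-f[1],f[0]])
psi=-np.deg2rad(40)+.035;dr=np.array([np.cos(psi),np.sin(psi)])
G=C-.038*f+.008*l
def tcp(zG,p,back=0):
    d3=np.r_[dr*np.cos(p),-np.sin(p)]
    return np.r_[G,zG]+(.005-back)*d3
E
python3 - <<'E'
from g import *
import plate
s=get_state();print(G,dr,tcp(.11,.2),tcp(.11,.2,.05))
plan(s,Rfwd(.2,-1,psi),[.44,.10,.25])
# check plate & big disc in top5
d=dict(np.load("top5.npz"));print("big disc z0",onz(d,233,243.8,.003).round(3))
E
```

```text
[0.49724333 0.04866537] [ 0.78806826 -0.61558786] [0.50110513 0.04564879 0.10900665] [0.46248716 0.07581464 0.11894012]
turn units(tool) total [-10.35 -12.93  -0.18]
shift units tool NOW axes [-2.4  -0.28  3.66] target axes [ 1.4  -3.31  2.53]
big disc z0 [0.42  0.145 0.003]
```

View pics/top5.png

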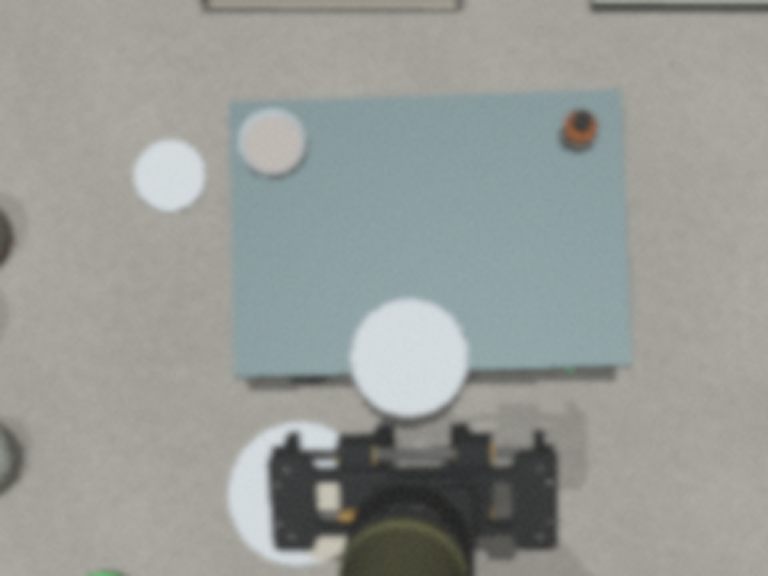

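```bash
python3 - <<'E'
from tgt import *
d=dict(np.load("top5.npz"))
T=lambda a:((a[0]+.5)/3.2-.5+140,(a[1]+.5)/3.2-.5+90)
print(onz(d,*T((409.5,357)),.095), onz(d,*T((409.5,371)),.09),onz(d,*T((250,377)),.09))
E
```

```text
[0.53668574 0.04241676 0.095     ] [0.52515102 0.04247623 0.09      ] [0.5190618  0.17840388 0.09      ]
```

Call:
send_rows(motion=[[[-0.7, -0.9, 0, 0, 0, 0.5, -0.35], [-0.7, -0.9, 0, 0, 0, 0.5, -0.35], [-0.7, -0.9, 0, 0, 0, 0.5, -0.35], [-0.7, -0.9, 0, 0, 0, 0.5, -0.35], [-0.7, -0.9, 0, 0, 0, 0.5, -0.35]]])

```text
clock: 10.5
tool_pos: [0.4783, 0.0803, 0.2719]
eef_rot: [0.805, 0.351, 0.134, -0.46]
contact_force: [0.6, -0.7, -0.5]
opening: 0.669
```

```bash
python3 - <<'E'
from g import *
s=get_state();show(s);plan(s,Rfwd(.2,-1,psi),[.44,.10,.25])
E
```

```text
t 10.5 p [0.4783 0.0803 0.2719] x [0.718 0.442 0.537] y [ 0.688 -0.331 -0.646] z [-0.107  0.834 -0.542] F [ 0.6 -0.7 -0.5] op 0.669
q [-0.076  0.803 -1.193  2.501  1.575  1.601 -0.509]
turn units(tool) total [-6.84 -8.35 -0.14]
shift units tool NOW axes [-1.53 -0.94  1.62] target axes [-0.4  -1.86  1.49]
```

Plate and edge agree with the earlier values (centre 0.5367, 0.0424; edge 0.525), so the overhang is about 38 mm. The turn is going well.

Call:
send_rows(motion=[[[-0.75, -0.92, 0, 0, 0, 0.3, -0.35], [-0.75, -0.92, 0, 0, 0, 0.3, -0.35], [-0.75, -0.92, 0, 0, -0.3, 0.3, -0.35], [-0.75, -0.92, 0, 0, -0.3, 0.3, -0.35], [-0.75, -0.92, 0, 0, -0.3, 0.3, -0.35]]])

```text
clock: 10.92
tool_pos: [0.4613, 0.1103, 0.2617]
eef_rot: [0.875, 0.404, 0.035, -0.263]
contact_force: [0.6, -0.8, 0.1]
opening: 0.676
```

Call:
send_rows(motion=[[[-0.75, -0.92, 0, 0, -0.3, 0.2, -0.35], [-0.75, -0.92, 0, 0, -0.3, 0, -0.35], [-0.5, -0.7, 0, 0, 0, 0, -0.35], [0, 0, 0, 0, 0, 0, -0.35], [0, 0, 0, 0, 0, 0, -0.35]]])

```text
clock: 11.33
tool_pos: [0.4524, 0.119, 0.2626]
eef_rot: [0.892, 0.425, -0.019, -0.153]
contact_force: [-0.1, 0.7, 0.2]
opening: 0.677
```

```bash
python3 - <<'E'
from g import *
s=get_state();show(s);plan(s,Rfwd(.2,-1,psi),tcp(.11,.2,.06))
E
```

```text
t 11.33 p [0.4524 0.119  0.2626] x [0.638 0.764 0.096] y [ 0.752 -0.592 -0.289] z [-0.164  0.257 -0.952] F [-0.1  0.7  0.2] op 0.677
q [-0.563  1.057 -0.887  2.421  1.306  1.975 -0.379]
turn units(tool) total [-1.17 -1.26 -0.1 ]
shift units tool NOW axes [-2.02  3.24  6.25] target axes [-1.39  2.62  6.7 ]
```

Call:
send_rows(motion=[[[-0.4, -0.42, 0, -0.28, 0.3, 1, -0.35], [-0.4, -0.42, 0, -0.28, 0.3, 1, -0.35], [-0.37, -0.42, -0.1, -0.28, 0.4, 1, -0.35], [0, 0, 0, -0.28, 0.4, 1, -0.35], [0, 0, 0, -0.28, 0.4, 1, -0.35]]])

```text
clock: 11.75
tool_pos: [0.4473, 0.0929, 0.1558]
eef_rot: [0.894, 0.436, -0.042, -0.09]
contact_force: [-0.5, 0.0, -0.1]
opening: 0.678
```

Call:
send_rows(motion=[[[0, 0, 0, 0, 0.3, 0.6, -0.35], [0, 0, 0, 0, 0, 0.3, -0.35], [0, 0, 0, 0, 0, 0, -0.35], [0, 0, 0, 0, 0, 0, -0.35], [0, 0, 0, 0, 0, 0, -0.35]]])

```text
clock: 12.17
tool_pos: [0.4495, 0.0927, 0.1385]
eef_rot: [0.894, 0.437, -0.041, -0.091]
contact_force: [0.3, 0.4, 0.6]
opening: 0.674
```

```bash
python3 - <<'E'
from g import *
s=get_state();show(s);plan(s,Rfwd(.2,-1,psi),tcp(.11,.2,.04))
E
python3 snap.py 6 scene wrist
```

```text
t 12.17 p [0.4495 0.0927 0.1385] x [0.614 0.789 0.006] y [ 0.774 -0.601 -0.199] z [-0.153  0.127 -0.98 ] F [0.3 0.4 0.6] op 0.674
q [-0.635  1.412 -0.667  2.413  1.413  2.023 -0.619]
turn units(tool) total [-0.   -0.07  0.04]
shift units tool NOW axes [-0.28  1.7   0.75] target axes [-0.27  1.7   0.75]
t 12.17 p [0.4495 0.0927 0.1385] x [0.614 0.789 0.006] y [ 0.774 -0.601 -0.199] z [-0.153  0.127 -0.98 ] F [0.3 0.4 0.6] op 0.674
q [-0.635  1.412 -0.667  2.413  1.413  2.023 -0.619]
```

View pics/scene6.png

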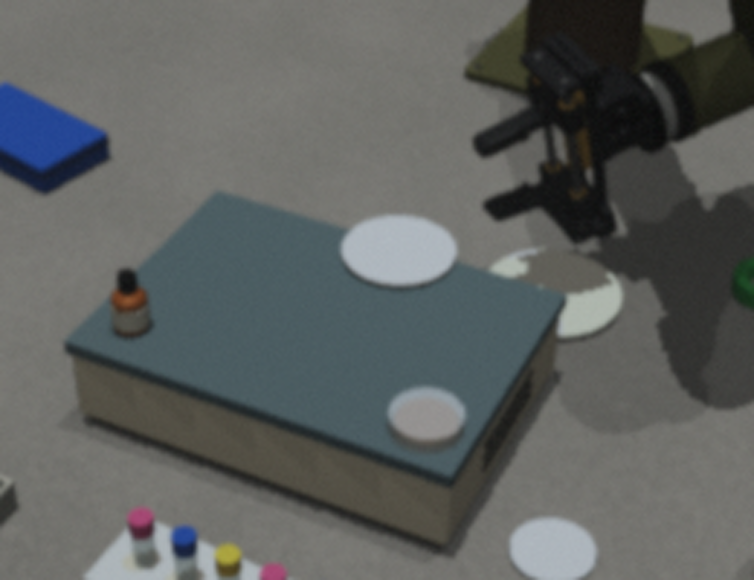

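View pics/wrist6.png

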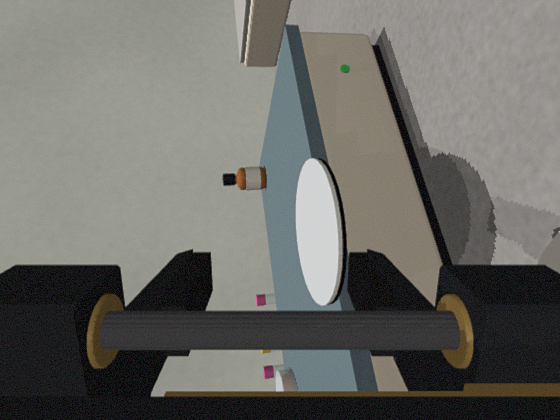

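The wrist view shows the plate edge-on at (320,230), between the upper finger (u≈210) and the lower finger (u≈350), with the box face below it. I'll move in to just short of the rim.

Call:
send_rows(motion=[[[0, 0, 0, -0.14, 0, 0.35, -0.35], [0, 0, 0, -0.14, 0.4, 0.35, -0.35], [0, 0, 0, 0, 0.6, 0.05, -0.35], [0, 0, 0, 0, 0.5, 0, -0.35], [0, 0, 0, 0, 0.2, 0, -0.35]]])

```text
clock: 12.68
tool_pos: [0.4704, 0.0682, 0.1153]
eef_rot: [0.894, 0.437, -0.042, -0.09]
contact_force: [-0.2, -0.6, -0.0]
opening: 0.676
```

Call:
send_rows(motion=[[[0, 0, 0, 0, 0, 0, -0.35], [0, 0, 0, 0, 0, 0, -0.35], [0, 0, 0, 0, 0, 0, -0.35], [0, 0, 0, 0, 0, 0, -0.35], [0, 0, 0, 0, 0, 0, -0.35]]])

```text
clock: 13.1
tool_pos: [0.4698, 0.0701, 0.1158]
eef_rot: [0.893, 0.438, -0.042, -0.091]
contact_force: [0.0, 0.4, 0.6]
opening: 0.674
```

```bash
python3 - <<'E'
from g import *
s=get_state();show(s);plan(s,Rfwd(.2,-1,psi),tcp(.11,.2,0))
E
python3 snap.py 7 wrist
```

```text
t 13.1 p [0.4698 0.0701 0.1158] x [0.613 0.79  0.005] y [ 0.775 -0.6   -0.199] z [-0.154  0.126 -0.98 ] F [0.  0.4 0.6] op 0.674
q [-0.577  1.452 -0.603  2.401  1.521  2.028 -0.602]
turn units(tool) total [-0.01 -0.05  0.05]
shift units tool NOW axes [-0.01  2.01 -0.06] target axes [-0.    2.01 -0.06]
t 13.1 p [0.4698 0.0701 0.1158] x [0.613 0.79  0.005] y [ 0.775 -0.6   -0.199] z [-0.154  0.126 -0.98 ] F [0.  0.4 0.6] op 0.674
q [-0.577  1.452 -0.603  2.401  1.521  2.028 -0.602]
```

View pics/wrist7.png

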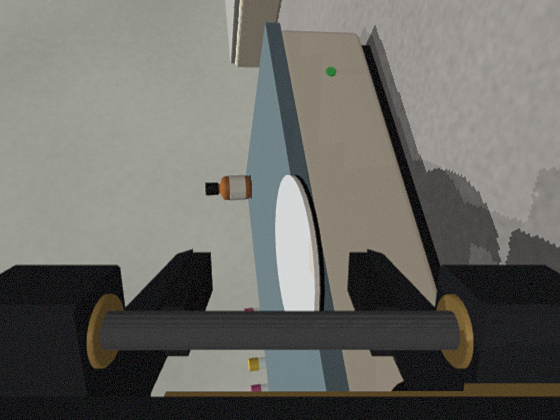

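Call:
send_rows(motion=[[[0, 0, 0, 0, 0.2, 0, -0.35], [0, 0, 0, 0, 0.25, 0, -0.35], [0, 0, 0, 0, 0.25, 0, -0.35], [0, 0, 0, 0, 0.25, 0, -0.35], [0, 0, 0, 0, 0.2, 0, -0.35]]])

```text
clock: 13.57
tool_pos: [0.4882, 0.0552, 0.1113]
eef_rot: [0.894, 0.437, -0.042, -0.091]
contact_force: [-0.2, -0.0, 0.4]
opening: 0.677
```

Call:
send_rows(motion=[[[0, 0, 0, 0, 0.25, 0, -0.35], [0, 0, 0, 0, 0.25, 0, -0.35], [0, 0, 0, 0, 0.2, 0, -0.35], [0, 0, 0, 0, 0.15, 0, -0.35], [0, 0, 0, 0, 0, 0, -0.35]]])

```text
clock: 13.98
tool_pos: [0.5012, 0.045, 0.108]
eef_rot: [0.894, 0.437, -0.042, -0.091]
contact_force: [-0.8, 0.0, 0.5]
opening: 0.675
```

```bash
python3 - <<'E'
from g import *
s=get_state();show(s);plan(s,Rfwd(.2,-1,psi),tcp(.11,.2,0))
E
python3 snap.py 8 wrist scene
```

```text
t 13.98 p [0.5012 0.045  0.108 ] x [0.614 0.789 0.005] y [ 0.774 -0.602 -0.198] z [-0.154  0.126 -0.98 ] F [-0.8  0.   0.5] op 0.675
q [-0.494  1.446 -0.545  2.379  1.65   2.029 -0.523]
turn units(tool) total [ 0.   -0.05  0.03]
shift units tool NOW axes [ 0.02 -0.03 -0.04] target axes [ 0.02 -0.03 -0.04]
t 13.98 p [0.5012 0.045  0.108 ] x [0.614 0.789 0.005] y [ 0.774 -0.602 -0.198] z [-0.154  0.126 -0.98 ] F [-0.8  0.   0.5] op 0.675
q [-0.494  1.446 -0.545  2.379  1.65   2.029 -0.523]
```

View pics/wrist8.png

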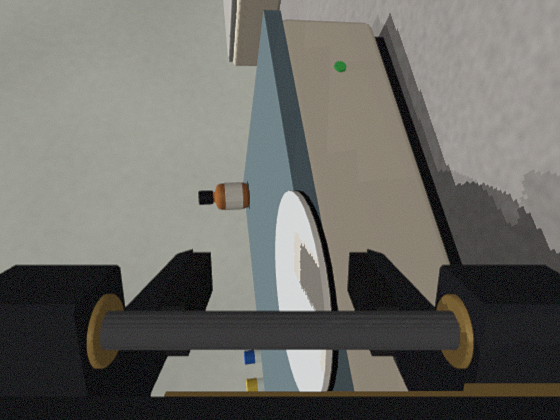

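View pics/scene8.png

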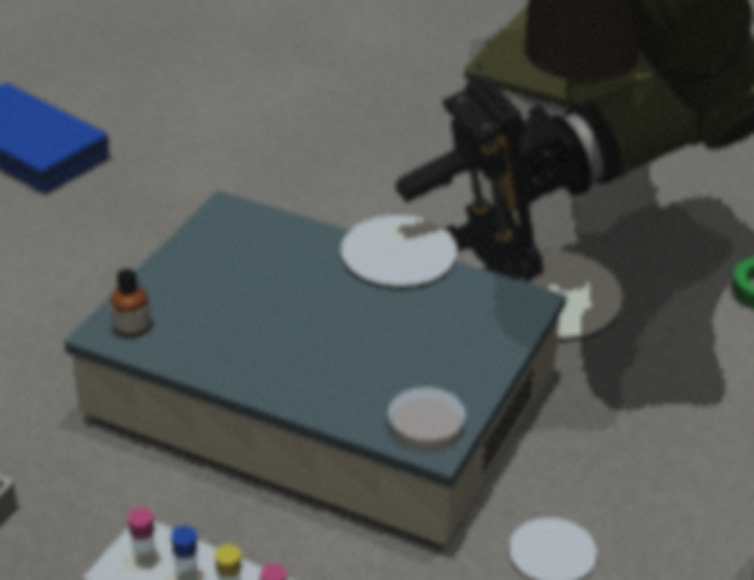

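The upper finger is above the rim and the lower one below it. I'll close gradually.

Call:
send_rows(motion=[[[0, 0, 0, 0, 0, 0, -0.1], [0, 0, 0, 0, 0, 0, 0.05], [0, 0, 0, 0, 0, 0, 0.15], [0, 0, 0, 0, 0, 0, 0.25], [0, 0, 0, 0, 0, 0, 0.35]]], force=15)

```text
clock: 14.5
tool_pos: [0.5009, 0.0458, 0.1078]
eef_rot: [0.894, 0.438, -0.042, -0.091]
contact_force: [-0.1, 0.3, -1.0]
opening: 0.334
```

Call:
send_rows(motion=[[[0, 0, 0, 0, 0, 0, 0.42], [0, 0, 0, 0, 0, 0, 0.5], [0, 0, 0, 0, 0, 0, 0.58], [0, 0, 0, 0, 0, 0, 0.64], [0, 0, 0, 0, 0, 0, 0.7]]])

```text
clock: 14.92
tool_pos: [0.5009, 0.0457, 0.1079]
eef_rot: [0.894, 0.438, -0.042, -0.091]
contact_force: [-0.7, 0.5, -0.7]
opening: 0.153
```

```bash
python3 snap.py 9 wrist scene
```

```text
t 14.92 p [0.5009 0.0457 0.1079] x [0.614 0.79  0.005] y [ 0.774 -0.601 -0.199] z [-0.154  0.126 -0.98 ] F [-0.7  0.5 -0.7] op 0.153
q [-0.495  1.446 -0.546  2.379  1.649  2.029 -0.523]
```

View pics/wrist9.png

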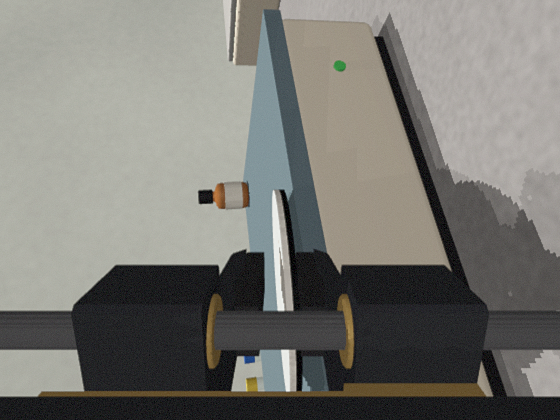

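View pics/scene9.png

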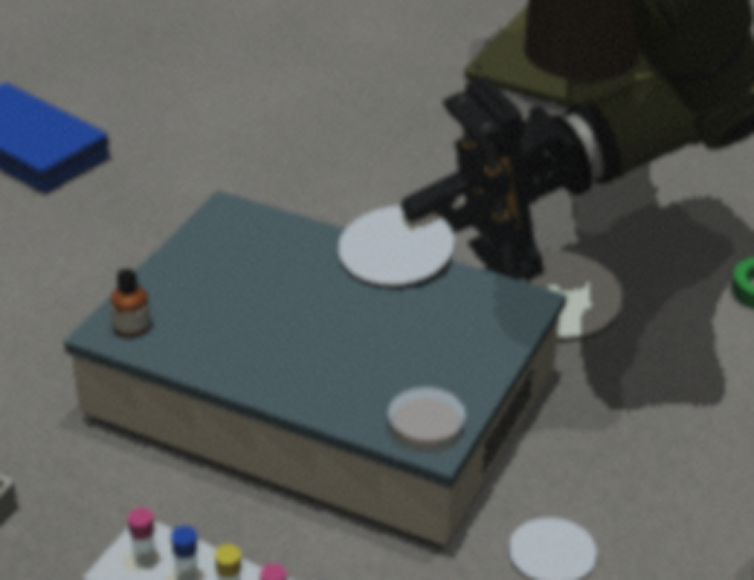

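The plate is lifting cleanly between the pads. I'll finish closing.

Call:
send_rows(motion=[[[0, 0, 0, 0, 0, 0, 0.78], [0, 0, 0, 0, 0, 0, 0.86], [0, 0, 0, 0, 0, 0, 1], [0, 0, 0, 0, 0, 0, 1], [0, 0, 0, 0, 0, 0, 1]]], force=25)

```text
clock: 15.43
tool_pos: [0.501, 0.0456, 0.1083]
eef_rot: [0.894, 0.438, -0.042, -0.09]
contact_force: [0.3, 0.7, 1.1]
opening: 0.053
```

Call:
send_rows(motion=[[[0, 0, 0, 0, 0, -0.2, 1], [0, 0, 0, 0, 0, -0.3, 1], [0, 0, 0, 0, 0, -0.4, 1], [0, 0, 0, 0, 0, -0.4, 1], [0, 0, 0, 0, 0, -0.4, 1]]])

```text
clock: 15.85
tool_pos: [0.5063, 0.0412, 0.1422]
eef_rot: [0.894, 0.438, -0.042, -0.091]
contact_force: [0.5, 0.7, -0.3]
opening: 0.053
```

```bash
python3 snap.py 10 wrist scene
```

```text
t 15.85 p [0.5063 0.0412 0.1422] x [0.614 0.79  0.005] y [ 0.774 -0.601 -0.199] z [-0.154  0.126 -0.98 ] F [ 0.5  0.7 -0.3] op 0.053
q [-0.481  1.37  -0.563  2.418  1.635  2.016 -0.488]
```

View pics/wrist10.png

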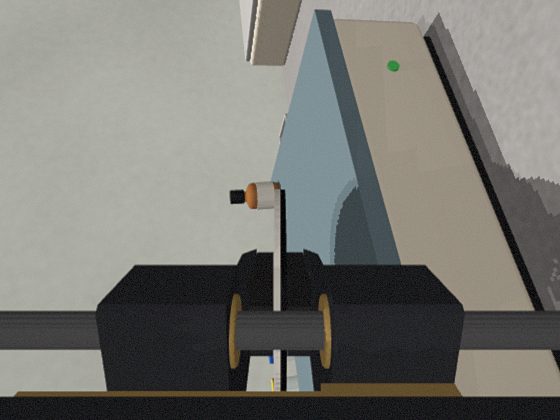

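View pics/scene10.png

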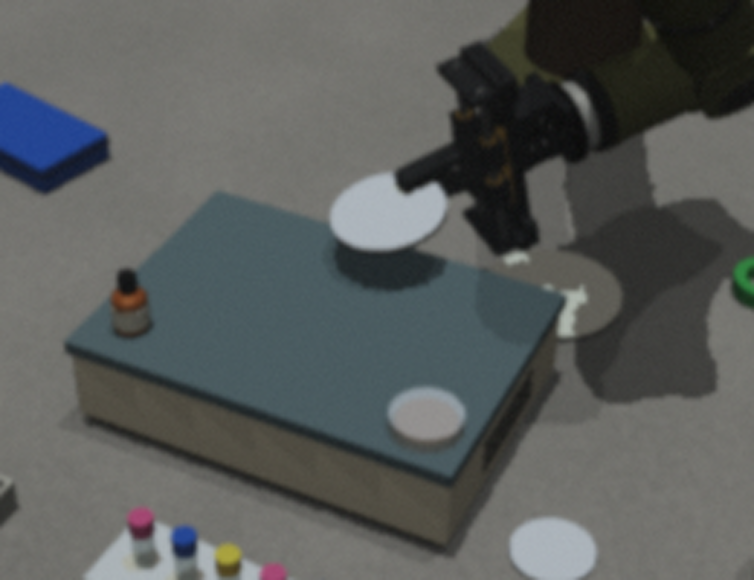

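```bash
cat > r2.py <<'E'
from ik import *
from tgt import Rfwd
qn=np.array([-.481,1.37,-.563,2.418,1.635,2.016,-.488])
def best(p,R,q0,n=8):
    S=ik(np.array(p),R,q0=q0,n=n); return sorted(S,key=lambda a:np.abs(a-q0).max())[:1]
for p,deg in(((.51,.04,.22),-38),((.55,.03,.22),-25),((.6,.02,.22),-15),((.6,.02,.22),0),((.65,.0,.22),-15),((.65,0,.22),0)):
    a=best(p,Rfwd(.15,-1,np.deg2rad(deg)),qn);
    b=best(p,Rfwd(.15,1,np.deg2rad(deg)),(a[0] if a else qn)+np.array([0,0,0,0,0,0,3.0]))
    print(p,deg,[x.round(2).tolist() for x in a],[x.round(2).tolist() for x in b])
E
python3 r2.py
```

```text
(0.51, 0.04, 0.22) -38 [[-0.36, 1.15, -0.6, 2.53, 1.7, 2.06, -0.36]] []
(0.55, 0.03, 0.22) -25 [] []
(0.6, 0.02, 0.22) -15 [] []
(0.6, 0.02, 0.22) 0 [] []
(0.65, 0.0, 0.22) -15 [[-0.15, 1.05, -0.17, 2.47, 2.66, 1.82, -0.09]] [[-0.46, 1.08, 0.37, 2.48, 2.72, 1.64, 2.63]]
(0.65, 0, 0.22) 0 [[0.38, 1.23, -0.8, 2.52, 3.11, 1.87, 0.7]] [[-0.34, 1.12, 0.51, 2.52, 3.15, 1.86, 2.63]]
```

```bash
cat > r3.py <<'E'
from ik import *
from tgt import Rfwd
import sys
lo2=lo+.05;hi2=hi-.05
def ikm(p,R,starts):
    out=[]
    for x0 in starts:
        f=lambda q:(lambda P,M:np.r_[(P-p)*5,(R.inv()*M).as_rotvec()])(*fk2(q,K))
        r=least_squares(f,np.clip(x0,lo2+1e-6,hi2-1e-6),bounds=(lo2,hi2),max_nfev=40)
        if np.linalg.norm(r.fun)<.01: out.append(r.x)
    return out
st0=[np.array([-.48,1.37,-.56,2.4,1.63,2.0,-.49]),np.array([-.8,1.4,.1,2.4,1.8,1.4,-.6]),np.array([-1,1.4,.4,2.2,1.6,1,-.3])]
st1=[s+np.r_[0,0,0,0,0,0,3.] for s in st0]+[np.array([-.95,1.5,.38,2.4,2.03,1.3,2.1]),np.array([-.6,1.2,.4,2.3,2.7,1.5,2.3])]
def run(p,pt,deg):
    a=ikm(np.array(p),Rfwd(pt,-1,np.deg2rad(deg)),st0);b=ikm(np.array(p),Rfwd(pt,1,np.deg2rad(deg)),st1)
    print(p,pt,deg,len(a),len(b),a[0].round(2).tolist() if a else "",min(b,key=lambda q:q[6]).round(2).tolist() if b else "",flush=True)
print("place")
for deg in(-30,-38,-46,-55): run((.50,.045,.105),.1,deg)
print("flip")
for p in((.51,.045,.18),(.55,.08,.18),(.6,.1,.2)):
    for pt in(-.25,.1):
        for deg in(-20,-38,-55): run(p,pt,deg)
E
time python3 r3.py
```

```text
place
(0.5, 0.045, 0.105) 0.1 -30 0 0  
(0.5, 0.045, 0.105) 0.1 -38 3 1 [-0.5, 1.41, -0.36, 2.43, 1.73, 2.01, -0.62] [-0.99, 1.46, 0.4, 2.47, 1.93, 1.23, 2.24]
(0.5, 0.045, 0.105) 0.1 -46 2 0 [-0.46, 1.39, -0.45, 2.34, 1.63, 2.0, -0.53] 
(0.5, 0.045, 0.105) 0.1 -55 3 0 [-0.43, 1.36, -0.51, 2.22, 1.52, 1.99, -0.44] 
flip
(0.51, 0.045, 0.18) -0.25 -20 0 0  
(0.51, 0.045, 0.18) -0.25 -38 2 3 [-0.95, 1.48, 0.38, 2.39, 1.67, 1.5, -0.79] [-0.95, 1.48, 0.37, 2.39, 1.67, 1.51, 2.36]
(0.51, 0.045, 0.18) -0.25 -55 3 0 [-0.59, 1.34, -0.2, 2.17, 1.43, 2.0, -0.45] 
(0.51, 0.045, 0.18) 0.1 -20 0 0  
(0.51, 0.045, 0.18) 0.1 -38 0 0  
(0.51, 0.045, 0.18) 0.1 -55 1 3 [-0.42, 1.2, -0.52, 2.26, 1.5, 1.96, -0.33] [-1.34, 1.64, 1.23, 2.28, 1.79, 0.12, 2.58]
(0.55, 0.08, 0.18) -0.25 -20 3 2 [-0.76, 1.47, 0.23, 2.45, 1.91, 1.96, -0.89] [-1.07, 1.67, 0.75, 2.47, 2.04, 1.42, 1.96]
(0.55, 0.08, 0.18) -0.25 -38 3 4 [-0.64, 1.35, -0.09, 2.25, 1.68, 2.01, -0.51] [-1.08, 1.49, 0.57, 2.24, 1.67, 1.26, 2.52]
(0.55, 0.08, 0.18) -0.25 -55 3 0 [-0.6, 1.32, -0.19, 2.03, 1.49, 2.0, -0.27] 
(0.55, 0.08, 0.18) 0.1 -20 0 0  
(0.55, 0.08, 0.18) 0.1 -38 3 0 [-0.45, 1.2, -0.45, 2.35, 1.79, 1.98, -0.29] 
(0.55, 0.08, 0.18) 0.1 -55 3 0 [-0.44, 1.18, -0.51, 2.11, 1.55, 1.95, -0.15] 
(0.6, 0.1, 0.2) -0.25 -20 2 3 [-0.88, 1.42, 0.46, 2.34, 2.03, 1.69, -0.79] [-1.04, 1.54, 0.75, 2.35, 2.08, 1.4, 2.17]
(0.6, 0.1, 0.2) -0.25 -38 3 0 [-0.6, 1.28, -0.11, 2.13, 1.79, 2.0, -0.3] 
(0.6, 0.1, 0.2) -0.25 -55 3 0 [-0.59, 1.27, -0.19, 1.9, 1.58, 2.0, -0.08] 
(0.6, 0.1, 0.2) 0.1 -20 3 2 [-0.4, 1.15, -0.33, 2.44, 2.22, 1.98, -0.19] [-0.95, 1.25, 0.62, 2.46, 2.39, 1.33, 2.33]
(0.6, 0.1, 0.2) 0.1 -38 3 1 [-0.43, 1.13, -0.44, 2.22, 1.87, 1.9, -0.08] [-1.16, 1.33, 0.85, 2.23, 2.0, 0.73, 2.56]
(0.6, 0.1, 0.2) 0.1 -55 3 0 [-0.38, 1.17, -0.59, 1.97, 1.64, 2.01, 0.05] 
real	0m38.043s
user	0m38.459s
sys	0m0.131s
```

```bash
python3 - <<'E'
from g import *
s=get_state();plan(s,Rfwd(-.25,-1,np.deg2rad(-28)),[.54,.09,.215])
E
```

```text
turn units(tool) total [-5.6  -0.02 -2.17]
shift units tool NOW axes [ 2.98 -0.88 -3.48] target axes [ 2.94  1.21 -3.41]
```

Call:
send_rows(motion=[[[-0.5, 0, -0.2, 0.3, -0.1, -0.7, 1], [-0.7, 0, -0.28, 0.3, -0.1, -0.7, 1], [-0.7, 0, -0.28, 0.3, 0, -0.7, 1], [-0.7, 0, -0.28, 0.4, 0, -0.6, 1], [-0.7, 0, -0.28, 0.4, 0, -0.6, 1]]])

```text
clock: 16.37
tool_pos: [0.5281, 0.0671, 0.2084]
eef_rot: [0.873, 0.486, 0.022, 0.026]
contact_force: [0.0, 0.4, -0.4]
opening: 0.057
```

Call:
send_rows(motion=[[[-0.7, 0, -0.28, 0.4, 0, 0, 1], [-0.7, 0, -0.28, 0.4, 0, 0, 1], [-0.7, 0, -0.28, 0.3, 0, 0, 1], [-0.2, 0, 0, 0, 0, 0, 1], [0, 0, 0, 0, 0, 0, 1]]])

```text
clock: 16.78
tool_pos: [0.539, 0.0861, 0.2072]
eef_rot: [0.851, 0.511, 0.065, 0.106]
contact_force: [-0.5, 0.1, -0.5]
opening: 0.053
```

```bash
python3 - <<'E'
from g import *
s=get_state();show(s);plan(s,Rfwd(-.25,-1,np.deg2rad(-28)),[.54,.09,.215])
E
python3 snap.py 11 scene
```

```text
t 16.78 p [0.539  0.0861 0.2072] x [0.47  0.883 0.001] y [ 0.855 -0.455  0.247] z [ 0.219 -0.115 -0.969] F [-0.5  0.1 -0.5] op 0.053
q [-0.739  1.461 -0.123  2.319  1.615  2.064 -0.65 ]
turn units(tool) total [-0.01 -0.01 -0.01]
shift units tool NOW axes [ 0.2   0.05 -0.39] target axes [ 0.2   0.05 -0.39]
t 16.78 p [0.539  0.0861 0.2072] x [0.47  0.883 0.001] y [ 0.855 -0.455  0.247] z [ 0.219 -0.115 -0.969] F [-0.5  0.1 -0.5] op 0.053
q [-0.739  1.461 -0.123  2.319  1.615  2.064 -0.65 ]
```

View pics/scene11.png

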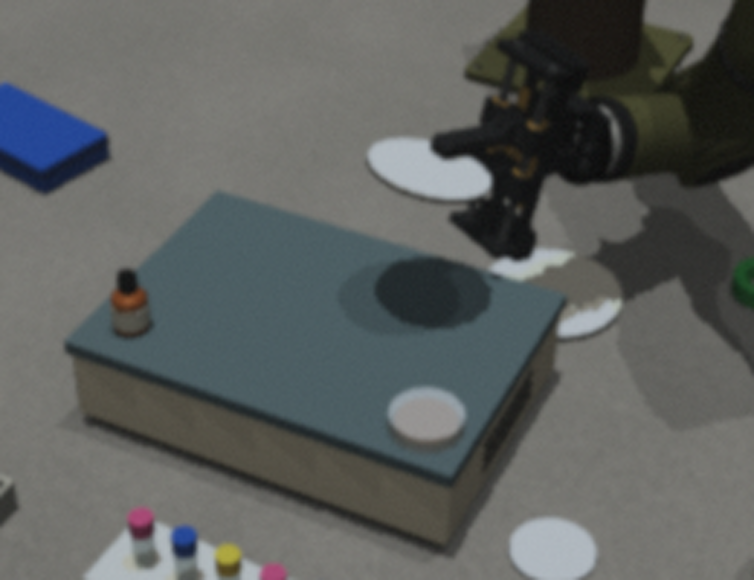

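The plate is held level with the pads, clear of everything. Rolling now.

Call:
send_rows(motion=[[[0, -0.6, 0, 0, 0, -0.1, 1], [0, -0.95, 0, 0, 0, -0.1, 1], [0, -0.95, 0, 0, 0, 0, 1], [0, -0.95, 0, 0, 0, 0, 1], [0, -0.95, 0, 0, 0, 0, 1]]])

```text
clock: 17.25
tool_pos: [0.5382, 0.0856, 0.2123]
eef_rot: [0.849, 0.483, -0.087, 0.194]
contact_force: [0.1, -0.2, -0.5]
opening: 0.054
```

Call:
send_rows(motion=[[[0, -0.95, 0, 0, 0, 0, 1], [0, -0.95, 0, 0, 0, 0, 1], [0, -0.95, 0, 0, 0, 0, 1], [0, -0.95, 0, 0, 0, 0, 1], [0, -0.95, 0, 0, 0, 0, 1]]])

```text
clock: 17.67
tool_pos: [0.5382, 0.0856, 0.2122]
eef_rot: [0.817, 0.438, -0.246, 0.282]
contact_force: [0.4, 0.3, 0.6]
opening: 0.054
```

Call:
send_rows(motion=[[[0, -0.95, 0, 0, 0, 0, 1], [0, -0.95, 0, 0, 0, 0, 1], [0, -0.95, 0, 0, 0, 0, 1], [0, -0.95, 0, 0, 0, 0, 1], [0, -0.95, 0, 0, 0, 0, 1]]])

```text
clock: 18.08
tool_pos: [0.5382, 0.0856, 0.2122]
eef_rot: [0.756, 0.377, -0.396, 0.359]
contact_force: [-0.6, 0.2, -1.1]
opening: 0.058
```

```bash
python3 - <<'E'
from g import *
s=get_state();show(s);plan(s,Rfwd(-.25,1,np.deg2rad(-28)),[.54,.09,.215])
E
```

```text
t 18.08 p [0.5382 0.0856 0.2122] x [ 0.402  0.286 -0.87 ] y [ 0.855 -0.458  0.245] z [-0.328 -0.842 -0.428] F [-0.6  0.2 -1.1] op 0.058
q [-0.793  1.453 -0.051  2.331  1.615  1.976  0.452]
turn units(tool) total [-1.000e-02 -2.534e+01  6.000e-02]
shift units tool NOW axes [-0.02  0.01 -0.27] target axes [-0.24  0.01  0.14]
```

Call:
send_rows(motion=[[[0, -0.95, 0, 0, 0, 0, 1], [0, -0.95, 0, 0, 0, 0, 1], [0, -0.95, 0, 0, 0, 0, 1], [0, -0.95, 0, 0, 0, 0, 1], [0, -0.95, 0, 0, 0, 0, 1]]])

```text
clock: 18.5
tool_pos: [0.5382, 0.0856, 0.2122]
eef_rot: [0.668, 0.302, -0.532, 0.424]
contact_force: [0.1, -0.1, -1.0]
opening: 0.056
```

Call:
send_rows(motion=[[[0, -0.95, 0, 0, 0, 0, 1], [0, -0.95, 0, 0, 0, 0, 1], [0, -0.95, 0, 0, 0, 0, 1], [0, -0.95, 0, 0, 0, 0, 1], [0, -0.95, 0, 0, 0, 0, 1]]])

```text
clock: 18.92
tool_pos: [0.5382, 0.0856, 0.2121]
eef_rot: [-0.555, -0.217, 0.648, -0.473]
contact_force: [0.2, -0.6, -0.8]
opening: 0.058
```

Call:
send_rows(motion=[[[0, -0.95, 0, 0, 0, 0, 1], [0, -0.95, 0, 0, 0, 0, 1], [0, -0.95, 0, 0, 0, 0, 1], [0, -0.95, 0, 0, 0, 0, 1], [0, -0.95, 0, 0, 0, 0, 1]]])

```text
clock: 19.33
tool_pos: [0.5382, 0.0856, 0.2121]
eef_rot: [-0.423, -0.124, 0.742, -0.506]
contact_force: [-0.0, -0.3, -0.8]
opening: 0.053
```

Call:
send_rows(motion=[[[0, -0.95, 0, 0, 0, 0, 1], [0, -0.95, 0, 0, 0, 0, 1], [0, -0.95, 0, 0, 0, 0, 1], [0, -0.95, 0, 0, 0, 0, 1], [0, -0.95, 0, 0, 0, 0, 1]]])

```text
clock: 19.75
tool_pos: [0.5381, 0.0856, 0.2121]
eef_rot: [-0.275, -0.026, 0.808, -0.52]
contact_force: [0.0, 0.1, -0.5]
opening: 0.061
```

Call:
send_rows(motion=[[[0, -0.95, 0, 0, 0, 0, 1], [0, -0.95, 0, 0, 0, 0, 1], [0, -0.95, 0, 0, 0, 0, 1], [0, -0.95, 0, 0, 0, 0, 1], [0, -0.95, 0, 0, 0, 0, 1]]])

```text
clock: 20.17
tool_pos: [0.5381, 0.0856, 0.212]
eef_rot: [-0.118, 0.073, 0.846, -0.516]
contact_force: [-0.4, 0.7, -1.1]
opening: 0.054
```

```bash
python3 - <<'E'
from g import *
s=get_state();show(s);plan(s,Rfwd(-.25,1,np.deg2rad(-28)),[.54,.09,.215])
E
python3 snap.py 12 scene wrist
```

```text
t 20.17 p [0.5381 0.0856 0.212 ] x [-0.441 -0.889 -0.124] y [ 0.855 -0.458  0.245] z [-0.274  0.002  0.962] F [-0.4  0.7 -1.1] op 0.054
q [-0.884  1.467  0.078  2.335  1.623  1.828  2.326]
turn units(tool) total [ 0.03 -1.59  0.04]
shift units tool NOW axes [-0.26  0.02  0.12] target axes [-0.24  0.02  0.15]
t 20.17 p [0.5381 0.0856 0.212 ] x [-0.441 -0.889 -0.124] y [ 0.855 -0.458  0.245] z [-0.274  0.002  0.962] F [-0.4  0.7 -1.1] op 0.054
q [-0.884  1.467  0.078  2.335  1.623  1.828  2.326]
```

View pics/scene12.png

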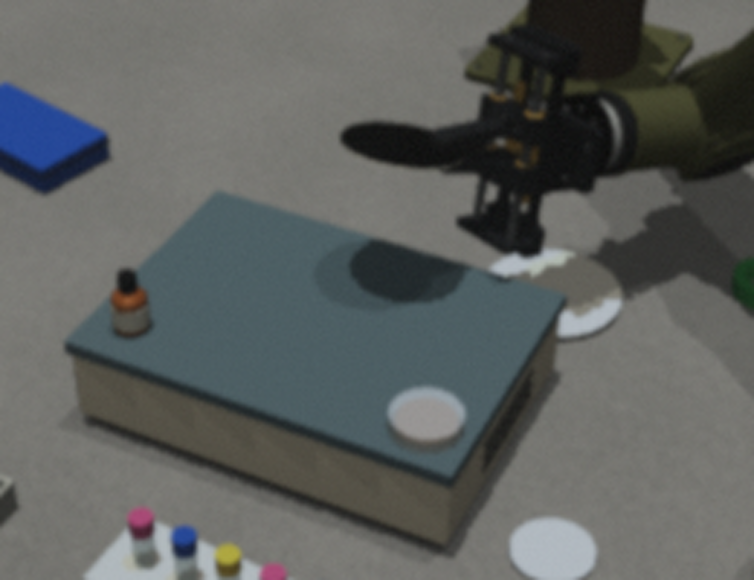

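View pics/wrist12.png

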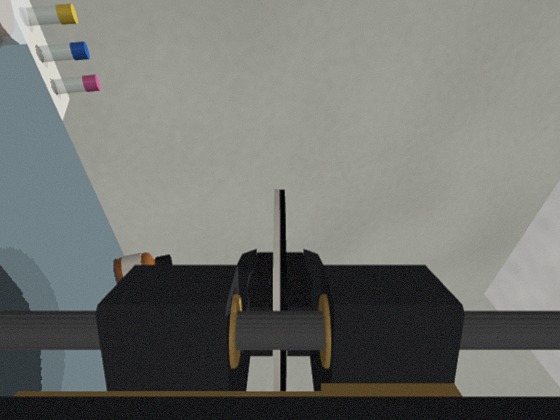

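The plate is black side up and aligned with the pads at u≈280. The flip mirrors the plate about the tool axis, so laying it over the front edge at this yaw would put its centre off the box. The left side edge suits the geometry, so I'll check where the plate sits in the grip and whether that is reachable.

```bash
cat > r4.py <<'E'
from r3 import ikm,lo2,hi2
from ik import *
from tgt import Rfwd
d=dict(np.load("wrist12.npz"));H=d["hand_eye"];c=np.linalg.inv(d["camera_matrix"])@[280,190,1];o=H[:3,3];r=H[:3,:3]@c
cen=np.array([.0182,.0293]);n=np.array([-r[1],r[0]])/np.hypot(r[0],r[1]);print("tangent dist",n@(cen-o[:2]),"n",n)
# plate center by scene/top of black ellipse: skip
yb=.035;l=np.array([-np.sin(yb),np.cos(yb)]);f=np.array([np.cos(yb),np.sin(yb)])
FL=np.array([.521,.190])
q=np.array([-.884,1.467,.078,2.335,1.623,1.828,2.45])
for deg in(-35,-45):
  for along in(.05,.08):
    ps=np.deg2rad(deg)+yb;dr=np.array([np.cos(ps),np.sin(ps)])
    G=FL+along*f+.022*l;C=G+.0343*dr+.0182*np.array([np.sin(ps),-np.cos(ps)])
    for z,p in((.2,.0),(.2,.1),(.102,.1)):
        T=np.r_[G+.005*dr,z];S=ikm(T,Rfwd(p,1,ps),[q])
        print(deg,along,T.round(4),"C",C.round(4),"inside",((FL-C)@l).round(4),[s.round(2).tolist() for s in S])
E
python3 r4.py | grep -v "^(" 
```

```text
place
flip
tangent dist -0.049655022990755714 n [-0.97730159  0.21185279]
-35 0.05 [0.5744 0.211  0.2   ] C [0.5891 0.1798] inside 0.0126 [[-1.49, 1.63, 1.23, 2.13, 1.85, 0.29, 2.58]]
-35 0.05 [0.5744 0.211  0.2   ] C [0.5891 0.1798] inside 0.0126 [[-1.46, 1.51, 1.16, 2.15, 1.95, 0.31, 2.55]]
-35 0.05 [0.5744 0.211  0.102 ] C [0.5891 0.1798] inside 0.0126 []
-35 0.08 [0.6044 0.2121 0.2   ] C [0.619  0.1808] inside 0.0126 [[-1.45, 1.66, 1.29, 2.07, 1.86, 0.23, 2.58]]
-35 0.08 [0.6044 0.2121 0.2   ] C [0.619  0.1808] inside 0.0126 []
-35 0.08 [0.6044 0.2121 0.102 ] C [0.619  0.1808] inside 0.0126 []
-45 0.05 [0.5739 0.2103 0.2   ] C [0.5829 0.177 ] inside 0.0151 []
-45 0.05 [0.5739 0.2103 0.2   ] C [0.5829 0.177 ] inside 0.0151 []
-45 0.05 [0.5739 0.2103 0.102 ] C [0.5829 0.177 ] inside 0.0151 []
-45 0.08 [0.6038 0.2114 0.2   ] C [0.6129 0.1781] inside 0.0151 []
-45 0.08 [0.6038 0.2114 0.2   ] C [0.6129 0.1781] inside 0.0151 []
-45 0.08 [0.6038 0.2114 0.102 ] C [0.6129 0.1781] inside 0.0151 []
```

```bash
cat > r5.py <<'E'
from r3 import ikm,lo2,hi2
from ik import *
from tgt import Rfwd
yb=.035;l=np.array([-np.sin(yb),np.cos(yb)]);f=np.array([np.cos(yb),np.sin(yb)])
FL=np.array([.521,.190])
st=[np.array([-.884,1.467,.078,2.335,1.623,1.828,2.45]),np.array([-.884,1.467,.078,2.335,1.623,1.828,2.1]),np.array([-.95,1.5,.38,2.4,2.03,1.3,2.1]),np.array([-.6,1.2,.4,2.3,2.7,1.5,2.3])]
for deg,g in((-24,.02),(-18,.0175),(-12,.015),(-6,.0135)):
  for along in(.03,.045):
    ps=np.deg2rad(deg)+yb;dr=np.array([np.cos(ps),np.sin(ps)])
    G=FL+along*f+g*l;C=G+.0343*dr+.0182*np.array([np.sin(ps),-np.cos(ps)])
    for z,p in((.2,-.1),(.105,.1),(.105,.2)):
        T=np.r_[G+.005*dr,z];S=ikm(T,Rfwd(p,1,ps),st)
        print(deg,along,z,p,T.round(3),"C",C.round(3),"inside",((FL-C)@l).round(4),len(S),[s.round(2).tolist() for s in sorted(S,key=lambda q:q[6])[:1]],flush=True)
E
python3 r5.py | grep inside
```

```text
-24 0.03 0.2 -0.1 [0.555 0.209 0.2  ] C [0.575 0.181] inside 0.0106 2 [[-1.17, 1.3, 0.47, 2.28, 1.88, 1.34, 2.58]]
-24 0.03 0.105 0.1 [0.555 0.209 0.105] C [0.575 0.181] inside 0.0106 3 [[-1.14, 1.37, 0.4, 2.25, 1.96, 1.23, 2.53]]
-24 0.03 0.105 0.2 [0.555 0.209 0.105] C [0.575 0.181] inside 0.0106 2 [[-1.1, 1.29, 0.35, 2.28, 2.03, 1.2, 2.56]]
-24 0.045 0.2 -0.1 [0.57 0.21 0.2 ] C [0.59  0.182] inside 0.0106 1 [[-1.21, 1.34, 0.58, 2.25, 1.91, 1.22, 2.56]]
-24 0.045 0.105 0.1 [0.57  0.21  0.105] C [0.59  0.182] inside 0.0106 1 [[-1.11, 1.36, 0.38, 2.22, 1.97, 1.24, 2.57]]
-24 0.045 0.105 0.2 [0.57  0.21  0.105] C [0.59  0.182] inside 0.0106 0 []
-18 0.03 0.2 -0.1 [0.555 0.207 0.2  ] C [0.578 0.182] inside 0.0104 2 [[-0.99, 1.26, 0.22, 2.36, 1.97, 1.68, 2.57]]
-18 0.03 0.105 0.1 [0.555 0.207 0.105] C [0.578 0.182] inside 0.0104 1 [[-0.91, 1.33, 0.09, 2.33, 2.05, 1.64, 2.58]]
-18 0.03 0.105 0.2 [0.555 0.207 0.105] C [0.578 0.182] inside 0.0104 1 [[-0.97, 1.28, 0.2, 2.35, 2.12, 1.44, 2.57]]
-18 0.045 0.2 -0.1 [0.57  0.208 0.2  ] C [0.593 0.182] inside 0.0104 1 [[-0.99, 1.26, 0.26, 2.33, 
[... 779 characters left out ...]
7, 1.34, 2.24]]
-12 0.045 0.105 0.2 [0.57  0.206 0.105] C [0.596 0.183] inside 0.0099 0 []
-6 0.03 0.2 -0.1 [0.555 0.204 0.2  ] C [0.583 0.184] inside 0.0082 0 []
-6 0.03 0.105 0.1 [0.555 0.204 0.105] C [0.583 0.184] inside 0.0082 2 [[-1.0, 1.44, 0.39, 2.45, 2.32, 1.65, 2.29]]
-6 0.03 0.105 0.2 [0.555 0.204 0.105] C [0.583 0.184] inside 0.0082 2 [[-0.91, 1.35, 0.27, 2.48, 2.39, 1.67, 2.43]]
-6 0.045 0.2 -0.1 [0.57  0.205 0.2  ] C [0.598 0.185] inside 0.0082 3 [[-1.16, 1.47, 0.75, 2.47, 2.33, 1.51, 2.08]]
-6 0.045 0.105 0.1 [0.57  0.205 0.105] C [0.598 0.185] inside 0.0082 0 []
-6 0.045 0.105 0.2 [0.57  0.205 0.105] C [0.598 0.185] inside 0.0082 1 [[-0.89, 1.33, 0.28, 2.45, 2.42, 1.64, 2.46]]
```

```bash
cat > pl.py <<'E'
from tgt import *
yb=.035;l=np.array([-np.sin(yb),np.cos(yb)]);f=np.array([np.cos(yb),np.sin(yb)])
FL=np.array([.521,.1905]);ps=np.deg2rad(-16)+yb;dr=np.array([np.cos(ps),np.sin(ps)])
G=FL+.035*f+.017*l;C=G+.0343*dr+.0182*np.array([np.sin(ps),-np.cos(ps)])
def T(zG,p,off=np.zeros(2)): return np.r_[G+off,zG]+.005*np.r_[dr*np.cos(p),-np.sin(p)]
E
python3 - <<'E'
from pl import *
print(G,C,(FL-C)@l)
s=get_state();plan(s,Rfwd(-.1,1,ps),T(.21,-.1,.02*l))
E
```

```text
[0.55538369 0.20871434] [0.58426428 0.18275973] 0.009949324170600482
turn units(tool) total [-2.03 -1.1   2.92]
shift units tool NOW axes [-6.76 -2.35 -0.38] target axes [-7.14 -0.68 -0.01]
```

Call:
send_rows(motion=[[[-0.2, -0.1, 0.3, -0.5, -0.25, 0, 1], [-0.25, -0.14, 0.37, -0.9, -0.25, 0, 1], [-0.25, -0.14, 0.37, -0.9, -0.25, 0, 1], [-0.25, -0.14, 0.37, -0.9, -0.2, 0, 1], [-0.25, -0.14, 0.37, -0.9, -0.2, 0, 1]]])

```text
clock: 20.68
tool_pos: [0.5498, 0.1721, 0.2145]
eef_rot: [-0.067, 0.053, 0.811, -0.579]
contact_force: [0.4, 1.0, 0.2]
opening: 0.055
```

Call:
send_rows(motion=[[[-0.25, -0.14, 0.37, -0.9, -0.1, 0, 1], [-0.25, -0.14, 0.37, -0.9, -0.1, 0, 1], [-0.25, -0.14, 0.37, -0.9, 0, 0, 1], [0, 0, 0, -0.2, 0, 0, 1], [0, 0, 0, 0, 0, 0, 1]]])

```text
clock: 21.1
tool_pos: [0.5626, 0.2298, 0.216]
eef_rot: [-0.035, 0.041, 0.786, -0.616]
contact_force: [-1.4, -0.0, 0.2]
opening: 0.052
```

```bash
python3 - <<'E'
from pl import *
s=get_state();show(s);plan(s,Rfwd(.1,1,ps),T(.18,.1))
E
python3 snap.py 13 top scene
```

```text
t 21.1 p [0.5626 0.2298 0.216 ] x [-0.239 -0.971 -0.004] y [ 0.965 -0.238  0.108] z [-0.106  0.022  0.994] F [-1.4 -0.   0.2] op 0.052
q [-1.091  1.329  0.178  2.279  1.848  1.642  2.646]
turn units(tool) total [-2.6  -0.05 -0.04]
shift units tool NOW axes [ 1.12 -0.05 -1.82] target axes [ 1.11  0.33 -1.8 ]
t 21.1 p [0.5626 0.2298 0.216 ] x [-0.239 -0.971 -0.004] y [ 0.965 -0.238  0.108] z [-0.106  0.022  0.994] F [-1.4 -0.   0.2] op 0.052
q [-1.091  1.329  0.178  2.279  1.848  1.642  2.646]
```

View pics/top13.png

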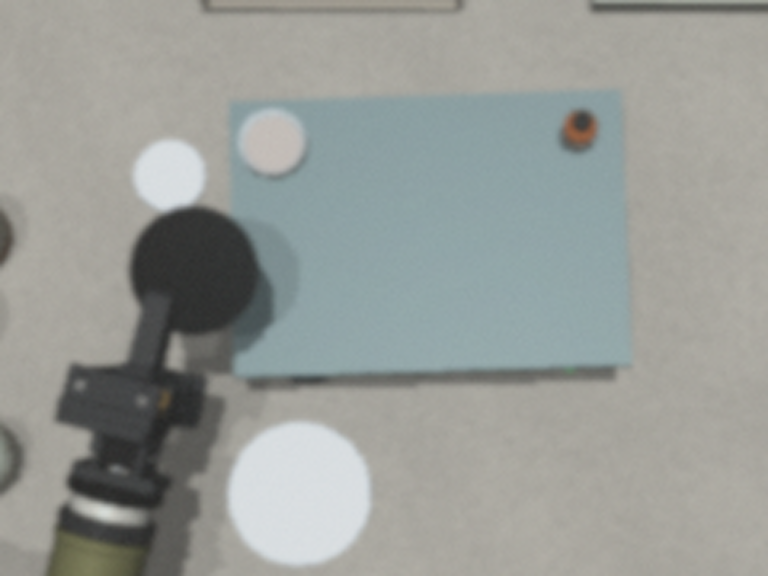

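View pics/scene13.png

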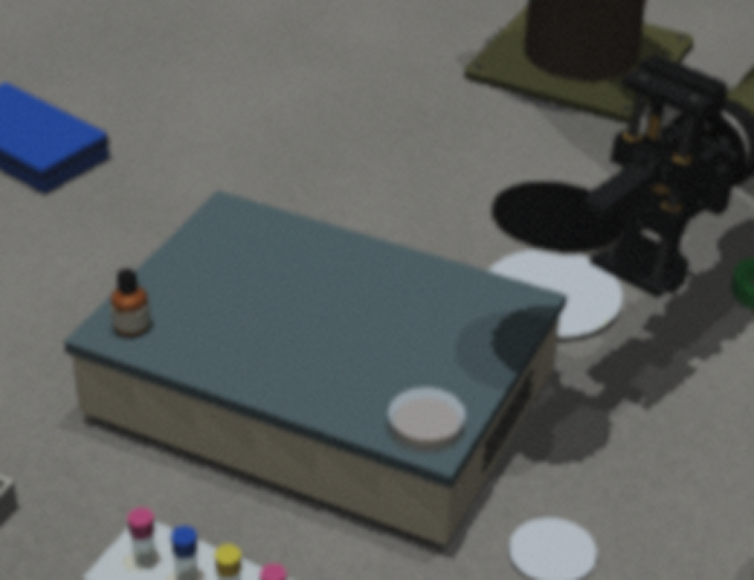

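```bash
python3 - <<'E'
from tgt import *
d=dict(np.load("top13.npz"));im=d["img"].astype(int)
T=lambda a:((a[0]+.5)/3.2-.5+140,(a[1]+.5)/3.2-.5+90)
p=d["p"];R=Rot.from_quat(d["q"]).as_matrix()
m=(im.max(2)<60).astype(np.uint8);cs,_=cv2.findContours(m,0,cv2.CHAIN_APPROX_NONE)
c=[c for c in cs if cv2.pointPolygonTest(c,T((200,260)),False)>0][0][:,0].astype(float)
# cast on the plate plane (through TCP, normal tool z), black face +2.5mm
n=R[:,2];p0=p+n*.0025
P=[]
for u,v in c:
    o,r=ray(d,u,v);X=o+r*(n@(p0-o))/(n@r);P.append(R.T@(X-p))
P=np.array(P)[:,[0,2,1]];P=P[:,[0,2]]
k=P[P[:,1]>.028]  # far part, away from finger
for _ in range(3):
    A=np.c_[2*k,np.ones(len(k))];s=np.linalg.lstsq(A,(k**2).sum(1),rcond=None)[0];r=np.sqrt(s[2]+s[:2]@s[:2]);e=np.abs(np.hypot(*(k-s[:2]).T)-r);k=k[e<max(.0015,2*e.std())]
print("center tool xy",s[:2].round(4),"r",r.round(4),len(k))
# left edge of the box
for a in((231,110),(231.5,130),(233,350),(234,370)):print(onz(d,*T(a),.09).round(4))
E
```

```text
center tool xy [0.0184 0.0321] r 0.046 55
[0.7506 0.1992 0.09  ]
[0.733  0.1984 0.09  ]
[0.5421 0.1934 0.09  ]
[0.5249 0.1922 0.09  ]
```

```bash
sed -i 's/FL=np.array(\[.521,.1905\])/FL=np.array([.521,.1915])/; s/deg2rad(-16)/deg2rad(-14)/' pl.py; python3 - <<'E'
from pl import *
s=get_state();print(G,C,(FL-C)@l);plan(s,Rfwd(.1,1,ps),T(.15,.1))
E
```

```text
[0.55538369 0.20971434] [0.58515249 0.18478346] 0.008957303237291731
turn units(tool) total [-2.6  -0.02  0.43]
shift units tool NOW axes [ 0.96 -0.25 -3.3 ] target axes [ 0.96  0.41 -3.28]
```

Call:
send_rows(motion=[[[-0.4, 0, 0.08, 0.1, 0, -0.4, 1], [-0.5, 0, 0.08, 0.2, 0, -0.7, 1], [-0.5, 0, 0.08, 0.2, 0.1, -0.7, 1], [-0.5, 0, 0.08, 0.2, 0.1, -0.7, 1], [-0.5, 0, 0.08, 0.2, 0.1, -0.6, 1]]])

```text
clock: 21.62
tool_pos: [0.5665, 0.2068, 0.1519]
eef_rot: [0.028, -0.034, 0.778, -0.627]
contact_force: [1.0, -0.6, -0.1]
opening: 0.056
```

Call:
send_rows(motion=[[[-0.2, 0, 0, 0, 0, 0, 1], [0, 0, 0, 0, 0, 0, 1], [0, 0, 0, 0, 0, 0, 1], [0, 0, 0, 0, 0, 0, 1], [0, 0, 0, 0, 0, 0, 1]]])

```text
clock: 22.03
tool_pos: [0.5667, 0.2085, 0.1537]
eef_rot: [0.031, -0.039, 0.777, -0.627]
contact_force: [0.7, -0.1, -0.9]
opening: 0.056
```

```bash
python3 - <<'E'
from pl import *
s=get_state();show(s);plan(s,Rfwd(.1,1,ps),T(.11,.1))
E
python3 snap.py 14 top scene
```

```text
t 22.03 p [0.5667 0.2085 0.1537] x [-0.211 -0.977 -0.001] y [ 0.973 -0.21  -0.099] z [ 0.097 -0.022  0.995] F [ 0.7 -0.1 -0.9] op 0.056
q [-1.015  1.34   0.136  2.337  2.01   1.566  2.6  ]
turn units(tool) total [-0.01 -0.01  0.04]
shift units tool NOW axes [ 0.06 -0.1  -2.23] target axes [ 0.06 -0.09 -2.23]
t 22.03 p [0.5667 0.2085 0.1537] x [-0.211 -0.977 -0.001] y [ 0.973 -0.21  -0.099] z [ 0.097 -0.022  0.995] F [ 0.7 -0.1 -0.9] op 0.056
q [-1.015  1.34   0.136  2.337  2.01   1.566  2.6  ]
```

View pics/top14.png

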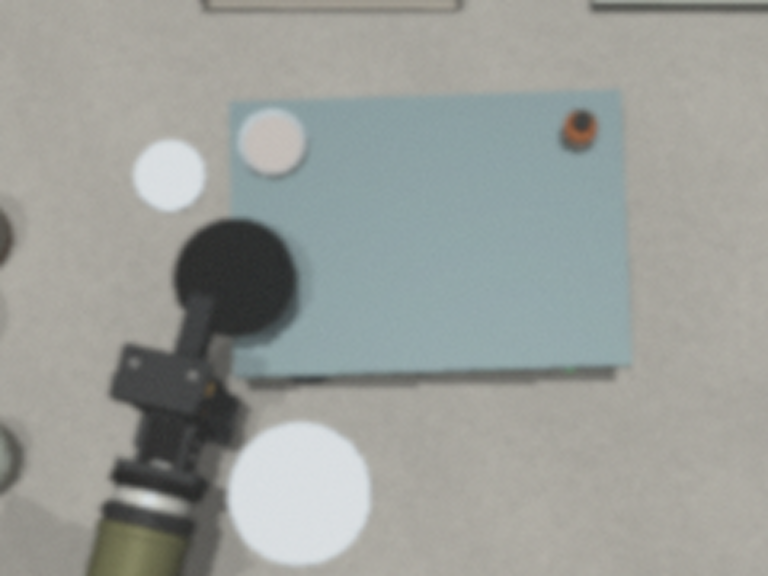

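View pics/scene14.png

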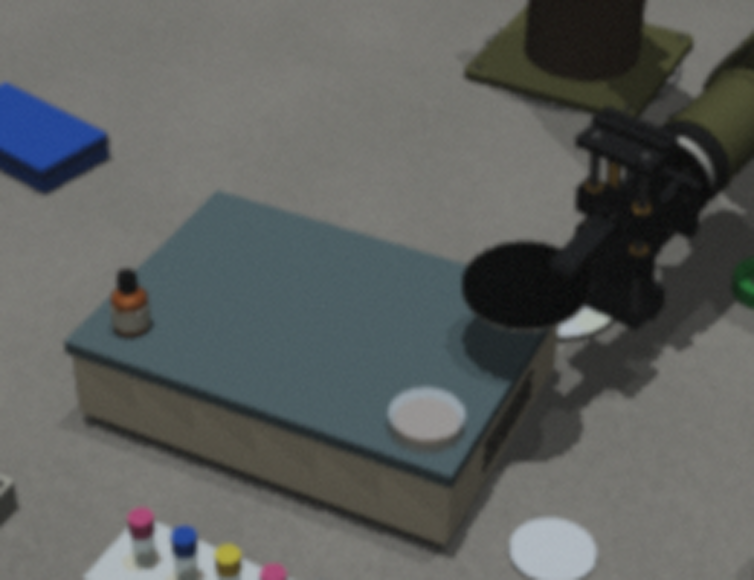

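Call:
send_rows(motion=[[[0, 0, 0, -0.03, 0, -0.3, 1], [0, 0, 0, 0, 0, -0.5, 1], [0, 0, 0, 0, 0, -0.5, 1], [0, 0, 0, 0, 0, -0.5, 1], [0, 0, 0, 0, 0, -0.3, 1]]])

```text
clock: 22.55
tool_pos: [0.5624, 0.2098, 0.1094]
eef_rot: [0.032, -0.039, 0.777, -0.627]
contact_force: [-0.5, 0.1, -0.2]
opening: 0.053
```

Call:
send_rows(motion=[[[0, 0, 0, 0, 0, -0.2, 1], [0, 0, 0, 0, 0, -0.1, 1], [0, 0, 0, 0, 0, 0, 1], [0, 0, 0, 0, 0, 0, 1], [0, 0, 0, 0, 0, 0, 1]]])

```text
clock: 22.97
tool_pos: [0.5623, 0.2096, 0.1063]
eef_rot: [0.031, -0.039, 0.777, -0.627]
contact_force: [-1.1, 0.5, 0.2]
opening: 0.06
```

```bash
python3 - <<'E'
from pl import *
s=get_state();show(s);plan(s,Rfwd(.1,1,ps),T(.101,.1))
E
python3 snap.py 15 top scene
```

```text
t 22.97 p [0.5623 0.2096 0.1063] x [-0.212 -0.977 -0.   ] y [ 0.973 -0.21  -0.099] z [ 0.097 -0.021  0.995] F [-1.1  0.5  0.2] op 0.06
q [-1.02   1.438  0.119  2.28   1.985  1.584  2.565]
turn units(tool) total [-0.01 -0.01  0.05]
shift units tool NOW axes [ 0.07 -0.06 -0.3 ] target axes [ 0.07 -0.06 -0.3 ]
t 22.97 p [0.5623 0.2096 0.1063] x [-0.212 -0.977 -0.   ] y [ 0.973 -0.21  -0.099] z [ 0.097 -0.021  0.995] F [-1.1  0.5  0.2] op 0.06
q [-1.02   1.438  0.119  2.28   1.985  1.584  2.565]
```

View pics/top15.png

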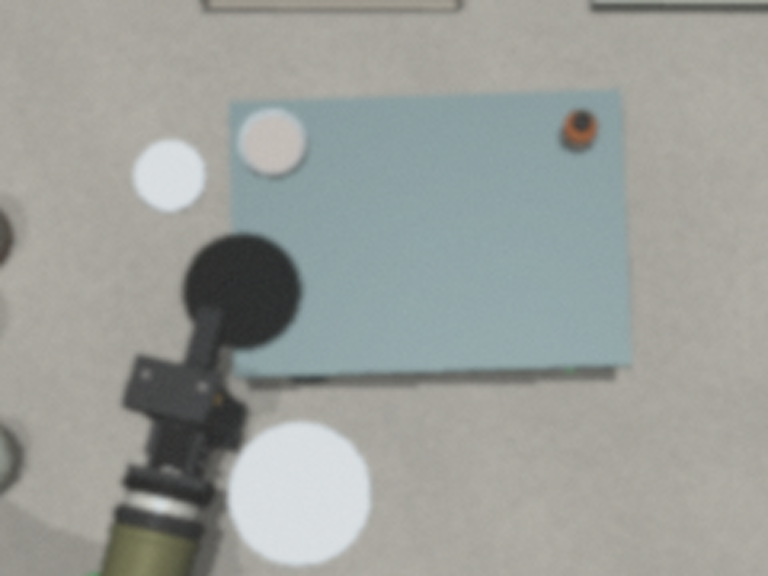

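View pics/scene15.png

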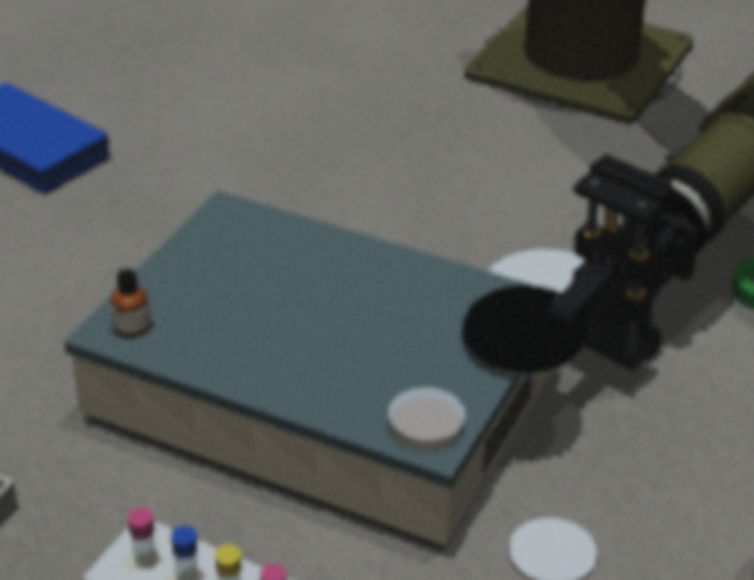

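Call:
send_rows(motion=[[[0, 0, 0, 0, 0, -0.06, 1], [0, 0, 0, 0, 0, -0.06, 1], [0, 0, 0, 0, 0, -0.06, 1], [0, 0, 0, 0, 0, -0.04, 1], [0, 0, 0, 0, 0, 0, 1]]])

```text
clock: 23.48
tool_pos: [0.5617, 0.2098, 0.1012]
eef_rot: [0.031, -0.039, 0.777, -0.627]
contact_force: [0.4, 0.3, -1.3]
opening: 0.058
```

Call:
send_rows(motion=[[[0, 0, 0, 0, 0, -0.04, 1], [0, 0, 0, 0, 0, -0.02, 1], [0, 0, 0, 0, 0, 0, 1], [0, 0, 0, 0, 0, 0, 1], [0, 0, 0, 0, 0, 0, 1]]])

```text
clock: 23.9
tool_pos: [0.5617, 0.2098, 0.1006]
eef_rot: [0.031, -0.038, 0.777, -0.627]
contact_force: [-0.6, -0.1, 1.2]
opening: 0.05
```

Call:
send_rows(motion=[[[0, 0, 0, 0, 0, -0.04, 1], [0, 0, 0, 0, 0, -0.04, 1], [0, 0, 0, 0, 0, 0, 1], [0, 0, 0, 0, 0, 0, 1], [0, 0, 0, 0, 0, 0, 1]]])

```text
clock: 24.32
tool_pos: [0.5616, 0.2098, 0.0992]
eef_rot: [0.031, -0.038, 0.777, -0.627]
contact_force: [-1.6, 1.2, 4.4]
opening: 0.055
```

```bash
python3 snap.py 16 wrist scene
```

```text
t 24.32 p [0.5616 0.2098 0.0992] x [-0.211 -0.977 -0.   ] y [ 0.973 -0.21  -0.098] z [ 0.096 -0.021  0.995] F [-1.6  1.2  4.4] op 0.055
q [-1.021  1.453  0.116  2.271  1.981  1.587  2.561]
```

View pics/wrist16.png

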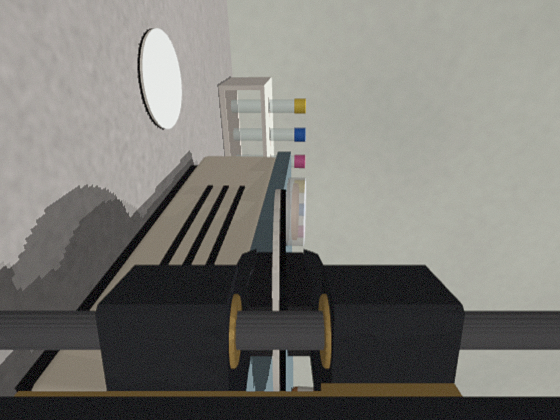

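Contact registers at 4.4 N. I'll open slowly so that the lower pad lets the near side down gently.

Call:
send_rows(motion=[[[0, 0, 0, 0, 0, 0, 0.87], [0, 0, 0, 0, 0, 0, 0.84], [0, 0, 0, 0, 0, 0, 0.8], [0, 0, 0, 0, 0, 0, 0.76], [0, 0, 0, 0, 0, 0, 0.72]]], force=10)

```text
clock: 24.83
tool_pos: [0.5614, 0.2098, 0.098]
eef_rot: [0.031, -0.039, 0.777, -0.627]
contact_force: [0.7, -0.1, -0.3]
opening: 0.135
```

Call:
send_rows(motion=[[[0, 0, 0, 0, 0, 0, 0.68], [0, 0, 0, 0, 0, 0, 0.64], [0, 0, 0, 0, 0, 0, 0.6], [0, 0, 0, 0, 0, 0, 0.56], [0, 0, 0, 0, 0, 0, 0.52]]])

```text
clock: 25.25
tool_pos: [0.5615, 0.2098, 0.0987]
eef_rot: [0.031, -0.039, 0.777, -0.627]
contact_force: [0.4, 0.8, 0.4]
opening: 0.237
```

```bash
python3 snap.py 17 wrist scene
```

```text
t 25.25 p [0.5615 0.2098 0.0987] x [-0.211 -0.977 -0.   ] y [ 0.973 -0.21  -0.099] z [ 0.097 -0.021  0.995] F [0.4 0.8 0.4] op 0.237
q [-1.021  1.453  0.116  2.27   1.981  1.586  2.561]
```

View pics/wrist17.png

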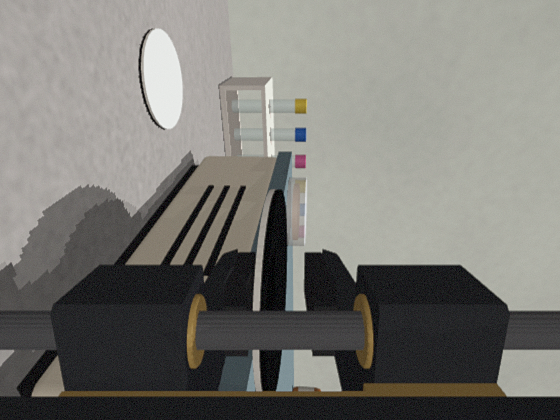

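View pics/scene17.png

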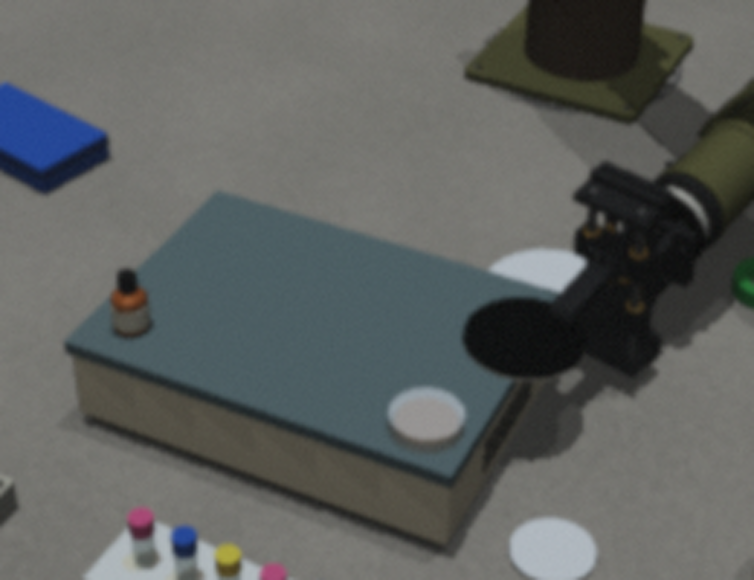

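Call:
send_rows(motion=[[[0, 0, 0, 0, 0, 0, 0.48], [0, 0, 0, 0, 0, 0, 0.44], [0, 0, 0, 0, 0, 0, 0.4], [0, 0, 0, 0, 0, 0, 0.36], [0, 0, 0, 0, 0, 0, 0.3]]])

```text
clock: 25.77
tool_pos: [0.5615, 0.2098, 0.0986]
eef_rot: [0.031, -0.039, 0.777, -0.627]
contact_force: [0.2, 0.9, -0.1]
opening: 0.348
```

Call:
send_rows(motion=[[[0, 0, 0, 0, 0, 0, 0.2], [0, 0, 0, 0, 0, 0, 0.1], [0, 0, 0, 0, 0, 0, 0.0], [0, 0, 0, 0, 0, 0, 0.0], [0, 0, 0, 0, 0, 0, 0.0]]])

```text
clock: 26.18
tool_pos: [0.5615, 0.2098, 0.0986]
eef_rot: [0.031, -0.039, 0.777, -0.627]
contact_force: [0.2, -0.4, 0.3]
opening: 0.502
```

```bash
python3 snap.py 18 wrist top
```

```text
t 26.18 p [0.5615 0.2098 0.0986] x [-0.211 -0.977 -0.   ] y [ 0.973 -0.21  -0.099] z [ 0.097 -0.021  0.995] F [ 0.2 -0.4  0.3] op 0.502
q [-1.021  1.453  0.116  2.27   1.981  1.586  2.561]
```

View pics/wrist18.png

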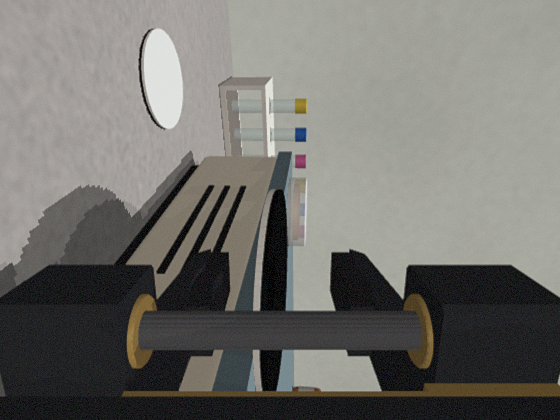

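View pics/top18.png

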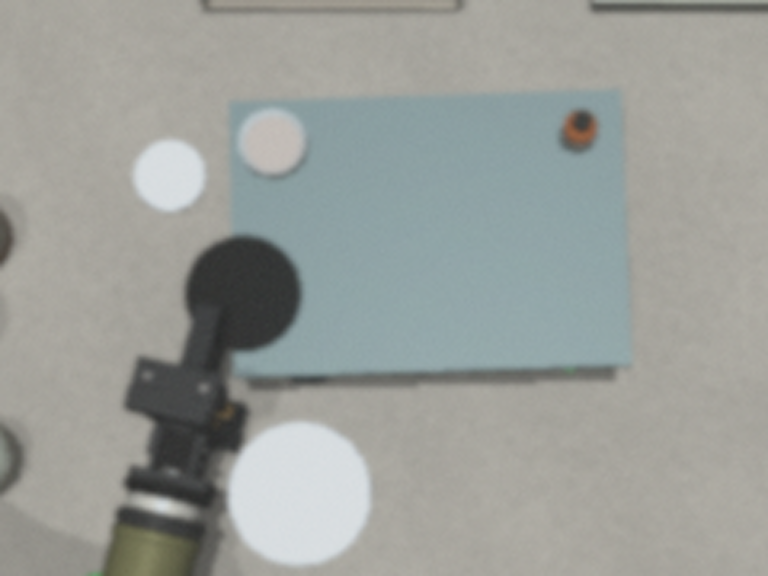

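The plate lies flat on the box with its left rim over the left edge. I'll back out and check whether a two-finger push from the left works, with the jaws level and the tool pointing right and forward.

Call:
send_rows(motion=[[[0, 0, 0, 0, -0.4, 0, 0.0], [0, 0, 0, 0, -0.6, 0, 0.0], [0, 0, 0, 0, -0.8, 0, 0.0], [0, 0, 0, 0, -0.8, 0, 0.0], [0, 0, 0, 0, -0.8, 0, 0.0]]])

```text
clock: 26.7
tool_pos: [0.4943, 0.2243, 0.1055]
eef_rot: [0.031, -0.039, 0.777, -0.627]
contact_force: [-0.2, -0.5, -0.3]
opening: 0.497
```

```bash
cat > r6.py <<'E'
from r3 import ikm
from ik import *
import sys
from plant import get_state
q=np.array(get_state()["q"]);print("inside q",q.round(3),get_state()["tool_pos"])
def Rlev(p,yw,s):
    f=np.array([np.cos(yw),np.sin(yw),0]);u=np.array([0,0,1.]);y=f*np.cos(p)-u*np.sin(p)
    z=s*np.array([np.sin(yw),-np.cos(yw),0]);x=np.cross(y,z);return Rot.from_matrix(np.array([x,y,z]).T)
C=np.array([.584,.182])
for p in(.3,.45,.7):
  for deg in(-35,-50,-65,-85):
    yw=np.deg2rad(deg);d=np.array([np.cos(yw),np.sin(yw)])
    for s in(1,-1):
        o=[]
        for dist,z in((-.10,.16),(-.10,.107),(.0,.107)):
            T=np.r_[C+d*(dist),z+.014*np.sin(p)]
            S=ikm(T,Rlev(p,yw,s),[q+np.r_[0,0,0,0,0,0,-1.5*s],q+np.r_[0,0,0,0,0,0,-.8*s],np.array([-.9,1.4,.2,2,1.5,1.2,1-1.5*(s<0)])]);o.append(len(S))
            if S: best=min(S,key=lambda a:np.abs(a-q).max())
        print("inside",p,deg,s,o,best.round(2).tolist() if o[-1] else "",flush=True)
E
python3 r6.py | grep inside
```

```text
inside q [-1.138  1.47   0.024  2.354  1.821  1.614  2.473] [0.49426489 0.22427088 0.10549904]
inside 0.3 -35 1 [2, 1, 1] [-0.74, 1.16, -0.14, 2.11, 1.8, 1.43, 1.42]
inside 0.3 -35 -1 [1, 0, 3] [-1.41, 1.62, 1.31, 2.18, 3.5, 0.25, 2.58]
inside 0.3 -50 1 [1, 1, 1] [-0.76, 1.16, -0.12, 1.9, 1.49, 1.39, 1.6]
inside 0.3 -50 -1 [1, 0, 1] [-1.29, 1.41, 0.92, 1.85, 0.79, 0.45, -1.03]
inside 0.3 -65 1 [0, 0, 1] [-0.79, 1.19, -0.03, 1.67, 1.19, 1.4, 1.78]
inside 0.3 -65 -1 [0, 0, 1] [-1.01, 1.24, 0.4, 1.65, 0.94, 1.07, -1.16]
inside 0.3 -85 1 [3, 1, 2] [-0.56, 1.27, -0.39, 1.38, 1.12, 1.84, 1.78]
inside 0.3 -85 -1 [0, 0, 0] 
inside 0.45 -35 1 [1, 1, 0] 
inside 0.45 -35 -1 [1, 3, 0] 
inside 0.45 -50 1 [0, 1, 1] [-0.67, 1.1, -0.25, 1.92, 1.51, 1.35, 1.65]
inside 0.45 -50 -1 [1, 0, 1] [-0.9, 1.1, 0.16, 1.91, 1.39, 1.0, -1.45]
inside 0.45 -65 1 [0, 1, 0] 
inside 0.45 -65 -1 [1, 1, 0] 
inside 0.45 -85 1 [2, 1, 2] [-0.65, 1.18, -0.16, 1.42, 0.95, 1.55, 1.89]
inside 0.45 -85 -1 [1, 0, 0] 
inside 0.7 -35 1 [1, 2, 2] [-0.49, 0.98, -0.41, 2.11, 1.77, 1.19, 1.71]
inside 0.7 -35 -1 [1, 1, 1] [-0.73, 0.95, 0.01, 2.11, 1.79, 0.85, -1.53]
inside 0.7 -50 1 [1, 1, 1] [-0.69, 0.98, -0.09, 1.93, 1.4, 0.97, 1.81]
inside 0.7 -50 -1 [0, 0, 0] 
inside 0.7 -65 1 [1, 0, 1] [-0.27, 1.2, -0.93, 1.77, 1.46, 1.77, 1.73]
inside 0.7 -65 -1 [1, 1, 0] 
inside 0.7 -85 1 [2, 2, 1] [-0.48, 1.1, -0.42, 1.51, 1.01, 1.48, 1.83]
inside 0.7 -85 -1 [0, 1, 0]
```

```bash
cat > pu.py <<'E'
from tgt import *
C=np.array([.584,.182]);yw=np.deg2rad(-60);d=np.array([np.cos(yw),np.sin(yw)]);p=.35
fv=np.r_[d,0];yv=fv*np.cos(p)-np.array([0,0,np.sin(p)]);zv=np.array([np.sin(yw),-np.cos(yw),0]);Rl=Rot.from_matrix(np.array([np.cross(yv,zv),yv,zv]).T)
def T(dist,ztip,side=0): return np.r_[C-d*dist+zv[:2]*side,ztip]-.014*yv
E
python3 - <<'E'
from pu import *
s=get_state();show(s);plan(s,Rl,T(.085,.17))
d=dict(np.load("top18.npz"));im=d["img"].astype(int)
m=(im.max(2)<62).astype(np.uint8);cs,_=cv2.findContours(m,0,cv2.CHAIN_APPROX_NONE)
t=(245/3.2+140,280/3.2+90);c=[c for c in cs if cv2.pointPolygonTest(c,t,False)>0][0][:,0].astype(float)
P=np.array([onz(d,*a,.095)[:2] for a in c]);k=P[P[:,0]>.585]
A=np.c_[2*k,np.ones(len(k))];q=np.linalg.lstsq(A,(k**2).sum(1),rcond=None)[0];print("C",q[:2],"r",np.sqrt(q[2]+q[:2]@q[:2]),len(k))
E
```

```text
t 26.7 p [0.4943 0.2243 0.1055] x [-0.211 -0.977 -0.   ] y [ 0.973 -0.21  -0.099] z [ 0.097 -0.021  0.995] F [-0.2 -0.5 -0.3] op 0.497
q [-1.138  1.47   0.024  2.354  1.821  1.614  2.473]
turn units(tool) total [  5.81  20.63 -10.53]
shift units tool NOW axes [-2.52  1.18  3.6 ] target axes [-2.97 -1.97 -2.83]
C [0.59094159 0.1858093 ] r 0.04370362505761321 50
```

Call:
send_rows(motion=[[[0, 0, 0, -0.3, -0.2, 0.8, 0.1], [0, 0, 0, -0.5, 0, 1, 0.1], [0.22, 0.79, -0.4, -0.5, 0, 1, 0.1], [0.22, 0.79, -0.4, -0.5, 0.3, 0.6, 0.1], [0.22, 0.79, -0.4, -0.5, 0.3, 0.4, 0.1]]])

```text
clock: 27.12
tool_pos: [0.5198, 0.2638, 0.1836]
eef_rot: [-0.058, -0.077, 0.807, -0.583]
contact_force: [-0.4, 0.8, 0.1]
opening: 0.45
```

Call:
send_rows(motion=[[[0.22, 0.79, -0.4, 0, 0.2, 0, 0.1], [0.22, 0.79, -0.4, 0, 0.2, 0, 0.1], [0.22, 0.79, -0.4, 0, 0.2, 0, 0.1], [0.22, 0.79, -0.4, 0, 0, 0, 0.1], [0.22, 0.79, -0.4, 0, 0, 0, 0.1]]])

```text
clock: 27.53
tool_pos: [0.5309, 0.259, 0.1815]
eef_rot: [-0.204, -0.136, 0.834, -0.494]
contact_force: [-0.4, 0.2, -0.4]
opening: 0.449
```

Call:
send_rows(motion=[[[0.22, 0.79, -0.4, 0, 0, 0, 0.1], [0.22, 0.79, -0.4, 0, 0, 0, 0.1], [0.22, 0.79, -0.4, 0, 0, 0, 0.1], [0.22, 0.79, -0.4, 0, 0, 0, 0.1], [0.22, 0.79, -0.4, 0, 0, 0, 0.1]]])

```text
clock: 27.95
tool_pos: [0.5306, 0.2592, 0.1813]
eef_rot: [-0.342, -0.191, 0.834, -0.389]
contact_force: [0.3, 0.9, 0.1]
opening: 0.456
```

```bash
python3 - <<'E'
from pu import *
s=get_state();show(s);plan(s,Rl,T(.085,.17))
E
python3 snap.py 19 top scene
```

```text
t 27.95 p [0.5306 0.2592 0.1813] x [-0.463 -0.518 -0.719] y [ 0.78  -0.624 -0.053] z [-0.421 -0.585  0.693] F [0.3 0.9 0.1] op 0.456
q [-1.106  1.218  0.023  1.907  1.367  1.5    2.359]
turn units(tool) total [ 2.96 10.35 -5.27]
shift units tool NOW axes [-0.07 -0.06 -0.54] target axes [ 0.38 -0.1  -0.38]
t 27.95 p [0.5306 0.2592 0.1813] x [-0.463 -0.518 -0.719] y [ 0.78  -0.624 -0.053] z [-0.421 -0.585  0.693] F [0.3 0.9 0.1] op 0.456
q [-1.106  1.218  0.023  1.907  1.367  1.5    2.359]
```

View pics/top19.png

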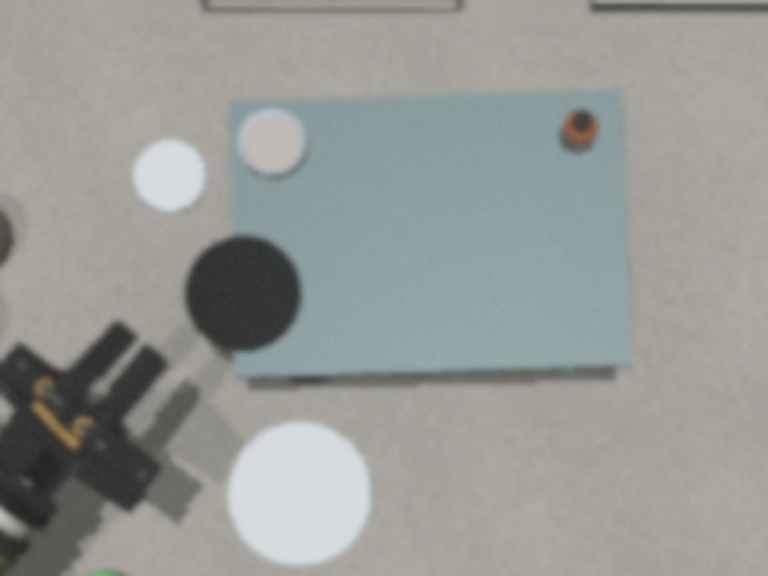

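The plate is in clear view at crop (243,293), flat, with about 40 mm beyond the left edge. I'll finish the turn.

Call:
send_rows(motion=[[[0.25, 0.88, -0.45, 0, 0, 0, 0.1], [0.25, 0.88, -0.45, 0, 0, 0, 0.1], [0.25, 0.88, -0.45, 0, 0, 0, 0.1], [0.25, 0.88, -0.45, 0, 0, 0, 0.1], [0.25, 0.88, -0.45, 0, 0, 0, 0.1]]])

```text
clock: 28.47
tool_pos: [0.5306, 0.2589, 0.1812]
eef_rot: [-0.482, -0.244, 0.801, -0.257]
contact_force: [-0.3, 0.7, -0.7]
opening: 0.451
```

Call:
send_rows(motion=[[[0.25, 0.88, -0.45, 0, 0, 0, 0.1], [0.25, 0.88, -0.45, 0, 0, 0, 0.1], [0.25, 0.88, -0.45, 0, 0, 0, 0.1], [0.25, 0.88, -0.45, 0, 0, 0, 0.1], [0.25, 0.88, -0.45, 0, 0, 0, 0.1]]])

```text
clock: 28.88
tool_pos: [0.5306, 0.2588, 0.1812]
eef_rot: [-0.603, -0.287, 0.736, -0.113]
contact_force: [0.4, -0.6, 0.6]
opening: 0.449
```

Call:
send_rows(motion=[[[0.25, 0.88, -0.45, 0, 0, 0, 0.1], [0.15, 0.6, -0.3, 0, 0, 0, 0.1], [0, 0, 0, 0, 0, 0, 0.1], [0, 0, 0, 0, 0, 0, 0.1], [0, 0, 0, 0, 0, 0, 0.1]]])

```text
clock: 29.3
tool_pos: [0.5308, 0.2589, 0.1812]
eef_rot: [-0.637, -0.299, 0.707, -0.066]
contact_force: [-0.0, 0.2, -0.6]
opening: 0.452
```

```bash
cat > blk.py <<'E'
from tgt import *
import sys
def blk(f,seed,z=.095,th=70):
    d=dict(np.load(f));im=d["img"].astype(int);pose=(d["p"],d["q"]) if "hand_eye" in d else None
    m=(im.max(2)<th).astype(np.uint8);cs,_=cv2.findContours(m,0,cv2.CHAIN_APPROX_NONE)
    c=[c for c in cs if cv2.pointPolygonTest(c,seed,False)>0][0][:,0].astype(float)
    P=np.array([onz(d,*a,z,pose)[:2] for a in c]);A=np.c_[2*P,np.ones(len(P))];q=np.linalg.lstsq(A,(P**2).sum(1),rcond=None)[0]
    print(f,"C",q[:2].round(4),"r",np.sqrt(q[2]+q[:2]@q[:2]).round(4),len(P));return q[:2]
E
python3 - <<'E'
from blk import *
blk("top19.npz",(243/3.2+140,293/3.2+90))
from pu import *
s=get_state();show(s);plan(s,Rl,T(.085,.17))
E
python3 snap.py 20 wrist
```

```text
top19.npz C [0.5901 0.1856] r 0.0454 95
t 29.3 p [0.5308 0.2589 0.1812] x [-0.179  0.288 -0.941] y [ 0.475 -0.812 -0.339] z [-0.862 -0.507  0.009] F [-0.   0.2 -0.6] op 0.452
q [-1.004  1.098  0.004  1.639  1.007  1.425  1.945]
turn units(tool) total [ 0.06  0.14 -0.05]
shift units tool NOW axes [ 0.38 -0.12 -0.39] target axes [ 0.39 -0.12 -0.38]
t 29.3 p [0.5308 0.2589 0.1812] x [-0.179  0.288 -0.941] y [ 0.475 -0.812 -0.339] z [-0.862 -0.507  0.009] F [-0.   0.2 -0.6] op 0.452
q [-1.004  1.098  0.004  1.639  1.007  1.425  1.945]
```

View pics/wrist20.png

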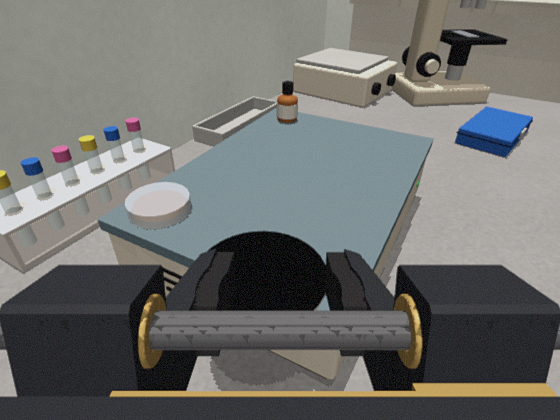

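```bash
sed -i 's/C=np.array(\[.584,.182\])/C=np.array([.5895,.185])/; s/p=.35/p=.5/' pu.py; python3 - <<'E'
from pu import *
s=get_state();plan(s,Rl,T(.07,.13));plan(s,Rl,T(.07,.1008))
E
```

```text
turn units(tool) total [ 0.05  0.14 -1.92]
shift units tool NOW axes [ 1.89  1.28 -0.7 ] target axes [ 1.68  1.56 -0.69]
turn units(tool) total [ 0.05  0.14 -1.92]
shift units tool NOW axes [ 3.26  1.78 -0.72] target axes [ 2.96  2.26 -0.69]
```

Call:
send_rows(motion=[[[0, 0.05, -0.6, 0.3, 0, -0.2, 0.1], [0, 0.05, -0.7, 0.4, 0, -0.3, 0.1], [0, 0.04, -0.62, 0.5, 0.4, -0.2, 0.1], [0, 0, 0, 0.5, 0.5, 0, 0.1], [0, 0, 0, 0, 0.4, 0, 0.1]]])

```text
clock: 29.77
tool_pos: [0.5472, 0.2583, 0.1366]
eef_rot: [-0.616, -0.348, 0.706, -0.009]
contact_force: [0.2, 0.5, -0.6]
opening: 0.45
```

Call:
send_rows(motion=[[[0, 0, 0, 0, 0.2, 0, 0.1], [0, 0, 0, 0, 0, 0, 0.1], [0, 0, 0, 0, 0, 0, 0.1], [0, 0, 0, 0, 0, 0, 0.1], [0, 0, 0, 0, 0, 0, 0.1]]])

```text
clock: 30.18
tool_pos: [0.5496, 0.2563, 0.1369]
eef_rot: [-0.617, -0.348, 0.705, -0.009]
contact_force: [0.7, -0.1, 0.3]
opening: 0.448
```

```bash
python3 - <<'E'
from pu import *
s=get_state();show(s);plan(s,Rl,T(.07,.1008));R=Rot.from_quat(s["eef_rot"])
print("unit fwd in tool",Rl.inv().apply(np.r_[d,0]).round(3))
E
python3 snap.py 21 wrist
```

```text
t 30.18 p [0.5496 0.2563 0.1369] x [-0.238  0.417 -0.877] y [ 0.443 -0.757 -0.48 ] z [-0.864 -0.503 -0.005] F [ 0.7 -0.1  0.3] op 0.448
q [-0.927  1.099 -0.037  1.63   1.018  1.294  1.944]
turn units(tool) total [ 0.07 -0.04  0.01]
shift units tool NOW axes [1.3  0.68 0.06] target axes [1.31 0.68 0.05]
unit fwd in tool [-0.479  0.878  0.   ]
t 30.18 p [0.5496 0.2563 0.1369] x [-0.238  0.417 -0.877] y [ 0.443 -0.757 -0.48 ] z [-0.864 -0.503 -0.005] F [ 0.7 -0.1  0.3] op 0.448
q [-0.927  1.099 -0.037  1.63   1.018  1.294  1.944]
```

View pics/wrist21.png

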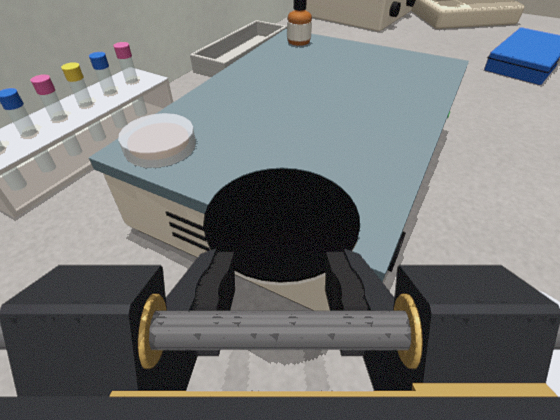

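The plate at (282,224) is centred between the fingertips. I'll descend to pushing height.

Call:
send_rows(motion=[[[0, 0, 0, 0.3, 0.16, 0, 0.1], [0, 0, 0, 0.35, 0.18, 0, 0.1], [0, 0, 0, 0.35, 0.18, 0, 0.1], [0, 0, 0, 0.3, 0.16, 0, 0.1], [0, 0, 0, 0, 0, 0, 0.1]]])

```text
clock: 30.65
tool_pos: [0.549, 0.2559, 0.1055]
eef_rot: [-0.617, -0.348, 0.706, -0.009]
contact_force: [-0.7, -0.5, 0.2]
opening: 0.449
```

Call:
send_rows(motion=[[[0, 0, 0, 0, 0, 0, 0.1], [0, 0, 0, 0, 0, 0, 0.1], [0, 0, 0, 0, 0, 0, 0.1], [0, 0, 0, 0, 0, 0, 0.1], [0, 0, 0, 0, 0, 0, 0.1]]])

```text
clock: 31.07
tool_pos: [0.5498, 0.2563, 0.1078]
eef_rot: [-0.618, -0.348, 0.705, -0.009]
contact_force: [-0.1, 0.5, 0.4]
opening: 0.449
```

```bash
python3 - <<'E'
from pu import *
s=get_state();show(s);plan(s,Rl,T(.07,.1008))
E
python3 snap.py 22 wrist scene
```

```text
t 31.07 p [0.5498 0.2563 0.1078] x [-0.237  0.418 -0.877] y [ 0.443 -0.757 -0.48 ] z [-0.865 -0.502 -0.005] F [-0.1  0.5  0.4] op 0.449
q [-0.928  1.147 -0.035  1.618  1.027  1.274  1.912]
turn units(tool) total [ 0.06 -0.05  0.01]
shift units tool NOW axes [ 0.03 -0.02  0.06] target axes [ 0.03 -0.02  0.06]
t 31.07 p [0.5498 0.2563 0.1078] x [-0.237  0.418 -0.877] y [ 0.443 -0.757 -0.48 ] z [-0.865 -0.502 -0.005] F [-0.1  0.5  0.4] op 0.449
q [-0.928  1.147 -0.035  1.618  1.027  1.274  1.912]
```

View pics/wrist22.png

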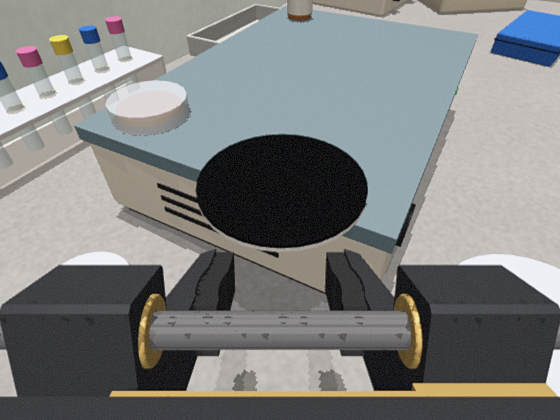

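View pics/scene22.png

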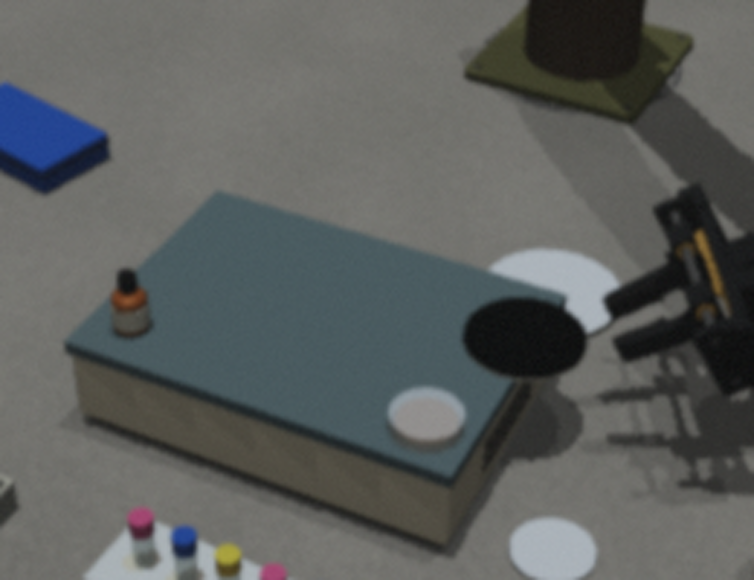

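At this pitch the leaning end faces would push down on the overhanging rim, while the plate's centre is only 9 mm inside the edge. I'll flatten the pitch to 0.25 first.

```bash
sed -i 's/p=.5$/p=.25/; s/p=.5;/p=.25;/' pu.py; grep -n "p=" pu.py; python3 - <<'E'
from pu import *
s=get_state();print(p);plan(s,Rl,T(.07,.101))
print("unit fwd in tool",Rl.inv().apply(np.r_[d,0]).round(3))
E
```

```text
2:C=np.array([.5895,.185]);yw=np.deg2rad(-60);d=np.array([np.cos(yw),np.sin(yw)]);p=.25
0.25
turn units(tool) total [ 0.05 -0.05  3.14]
shift units tool NOW axes [ 0.19 -0.01  0.06] target axes [ 0.18 -0.05  0.06]
unit fwd in tool [-0.247  0.969  0.   ]
```

Call:
send_rows(motion=[[[0, 0, 0.6, 0, -0.1, 0, 0.1], [0, 0, 0.8, 0, 0, 0, 0.1], [0, 0, 0.8, 0.06, 0, 0.06, 0.1], [0, 0, 0.8, 0.06, 0, 0, 0.1], [0, 0, 0.14, 0.06, 0, 0, 0.1]]])

```text
clock: 31.58
tool_pos: [0.5459, 0.259, 0.1029]
eef_rot: [-0.655, -0.268, 0.7, -0.099]
contact_force: [-0.5, -0.2, 0.1]
opening: 0.454
```

Call:
send_rows(motion=[[[0, 0, 0, 0, 0, 0, 0.1], [0, 0, 0, 0, 0, 0, 0.1], [0, 0, 0, 0, 0, 0, 0.1], [0, 0, 0, 0, 0, 0, 0.1], [0, 0, 0, 0, 0, 0, 0.1]]])

```text
clock: 32.0
tool_pos: [0.5476, 0.2579, 0.1059]
eef_rot: [-0.657, -0.268, 0.698, -0.097]
contact_force: [-0.5, -0.2, 0.3]
opening: 0.45
```

```bash
python3 - <<'E'
from pu import *
s=get_state();show(s);plan(s,Rl,T(.048,.101));plan(s,Rl,T(-.014,.101))
E
python3 snap.py 23 wrist scene
```

```text
t 32.0 p [0.5476 0.2579 0.1059] x [-0.119  0.217 -0.969] y [ 0.487 -0.837 -0.248] z [-0.865 -0.501 -0.006] F [-0.5 -0.2  0.3] op 0.45
q [-1.016  1.281  0.05   1.536  1.028  1.439  1.877]
turn units(tool) total [ 0.04 -0.07  0.  ]
shift units tool NOW axes [-0.21  1.11  0.01] target axes [-0.21  1.11  0.01]
turn units(tool) total [ 0.04 -0.07  0.  ]
shift units tool NOW axes [-0.98  4.11  0.02] target axes [-0.98  4.11  0.01]
t 32.0 p [0.5476 0.2579 0.1059] x [-0.119  0.217 -0.969] y [ 0.487 -0.837 -0.248] z [-0.865 -0.501 -0.006] F [-0.5 -0.2  0.3] op 0.45
q [-1.016  1.281  0.05   1.536  1.028  1.439  1.877]
```

View pics/wrist23.png

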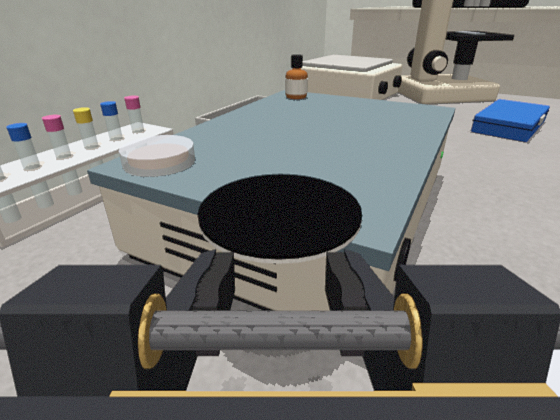

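View pics/scene23.png

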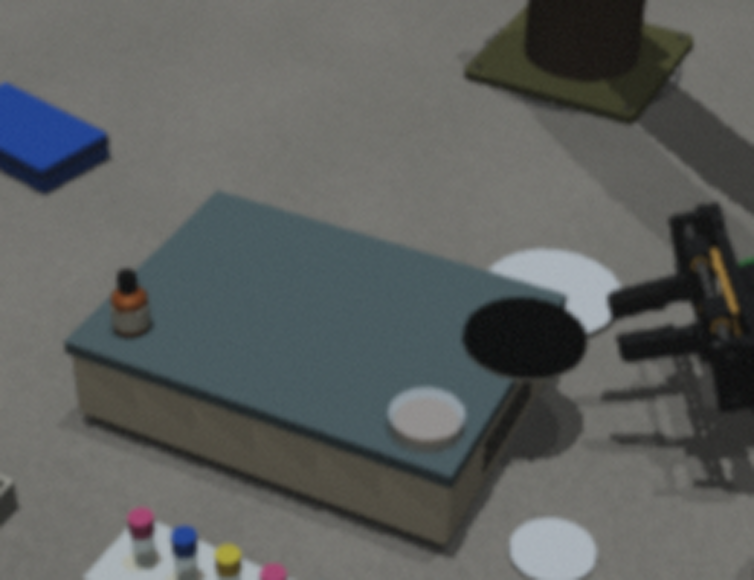

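Call:
send_rows(motion=[[[0, 0, 0, 0.02, 0.2, 0, 0.1], [0, 0, 0, -0.05, 0.2, 0, 0.1], [0, 0, 0, -0.06, 0.25, 0, 0.1], [0, 0, 0, -0.06, 0.25, 0, 0.1], [0, 0, 0, -0.05, 0.2, 0, 0.1]]])

```text
clock: 32.52
tool_pos: [0.5588, 0.2378, 0.1037]
eef_rot: [-0.656, -0.268, 0.699, -0.097]
contact_force: [-0.6, -0.9, -0.2]
opening: 0.452
```

Call:
send_rows(motion=[[[0, 0, 0, -0.04, 0.15, 0, 0.1], [0, 0, 0, -0.04, 0.15, 0, 0.1], [0, 0, 0, -0.04, 0.15, 0, 0.1], [0, 0, 0, -0.04, 0.15, 0, 0.1], [0, 0, 0, -0.04, 0.15, 0, 0.1]]])

```text
clock: 32.93
tool_pos: [0.5663, 0.2254, 0.1036]
eef_rot: [-0.656, -0.268, 0.699, -0.097]
contact_force: [-1.0, 0.8, -0.7]
opening: 0.444
```

```bash
python3 - <<'E'
from pu import *
s=get_state();show(s);plan(s,Rl,T(-.014,.101))
E
python3 snap.py 24 wrist top
```

```text
t 32.93 p [0.5663 0.2254 0.1036] x [-0.12   0.216 -0.969] y [ 0.488 -0.837 -0.247] z [-0.865 -0.502 -0.005] F [-1.   0.8 -0.7] op 0.444
q [-0.974  1.278  0.068  1.58   1.072  1.39   1.855]
turn units(tool) total [ 0.05 -0.05 -0.  ]
shift units tool NOW axes [-0.62  2.27  0.01] target axes [-0.62  2.27  0.  ]
t 32.93 p [0.5663 0.2254 0.1036] x [-0.12   0.216 -0.969] y [ 0.488 -0.837 -0.247] z [-0.865 -0.502 -0.005] F [-1.   0.8 -0.7] op 0.444
q [-0.974  1.278  0.068  1.58   1.072  1.39   1.855]
```

View pics/wrist24.png

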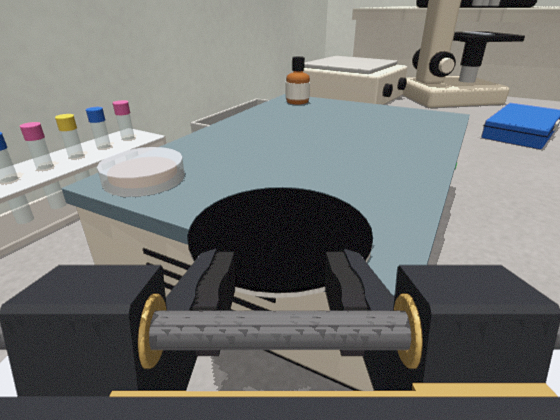

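View pics/top24.png

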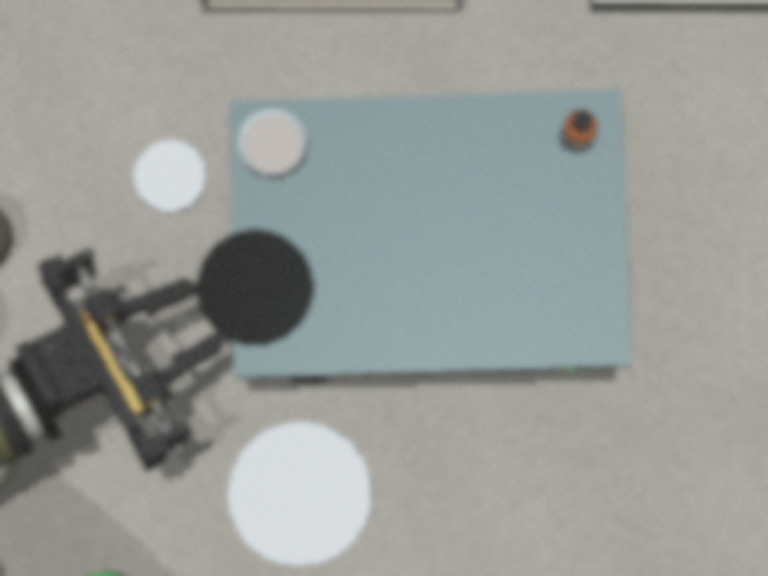

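Call:
send_rows(motion=[[[0, 0, 0, -0.09, 0.18, 0, 0.1], [0, 0, 0, -0.05, 0.18, 0, 0.1], [0, 0, 0, -0.05, 0.18, 0, 0.1], [0, 0, 0, -0.05, 0.18, 0, 0.1], [0, 0, 0, -0.05, 0.18, 0, 0.1]]])

```text
clock: 33.45
tool_pos: [0.5759, 0.2087, 0.1049]
eef_rot: [-0.656, -0.268, 0.699, -0.097]
contact_force: [0.2, 0.7, -0.2]
opening: 0.449
```

Call:
send_rows(motion=[[[0, 0, 0, -0.05, 0.18, 0, 0.1], [0, 0, 0, -0.05, 0.18, 0, 0.1], [0, 0, 0, -0.05, 0.18, 0, 0.1], [0, 0, 0, -0.05, 0.18, 0, 0.1], [0, 0, 0, -0.05, 0.18, 0, 0.1]]])

```text
clock: 33.87
tool_pos: [0.5852, 0.1926, 0.1052]
eef_rot: [-0.656, -0.268, 0.699, -0.097]
contact_force: [-0.1, 1.2, -1.0]
opening: 0.449
```

```bash
python3 - <<'E'
from pu import *
s=get_state();show(s);plan(s,Rl,T(-.014,.101))
E
python3 snap.py 25 wrist top
```

```text
t 33.87 p [0.5852 0.1926 0.1052] x [-0.12   0.216 -0.969] y [ 0.488 -0.837 -0.247] z [-0.865 -0.502 -0.005] F [-0.1  1.2 -1. ] op 0.449
q [-0.931  1.272  0.088  1.62   1.119  1.345  1.836]
turn units(tool) total [ 0.04 -0.05 -0.  ]
shift units tool NOW axes [-0.08  0.45  0.01] target axes [-0.08  0.45  0.01]
t 33.87 p [0.5852 0.1926 0.1052] x [-0.12   0.216 -0.969] y [ 0.488 -0.837 -0.247] z [-0.865 -0.502 -0.005] F [-0.1  1.2 -1. ] op 0.449
q [-0.931  1.272  0.088  1.62   1.119  1.345  1.836]
```

View pics/top25.png

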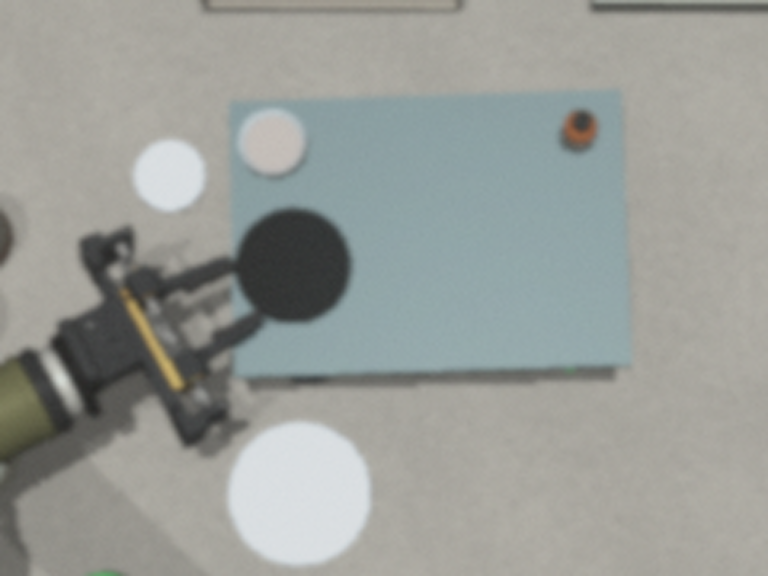

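View pics/wrist25.png

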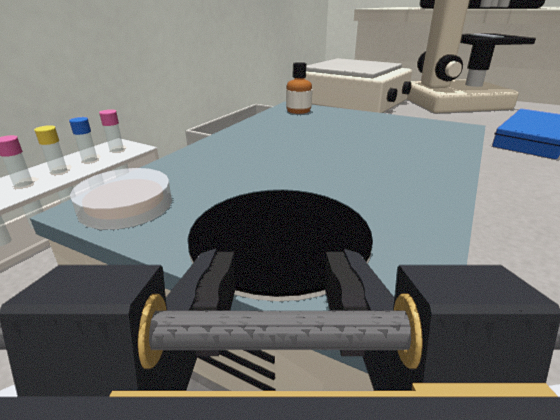

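The plate is now just inside the edge (rim at crop x 236, edge at 232). I'll push about 17 mm further.

Call:
send_rows(motion=[[[0, 0, 0, -0.05, 0.18, 0, 0.1], [0, 0, 0, -0.05, 0.18, 0, 0.1], [0, 0, 0, -0.05, 0.18, 0, 0.1], [0, 0, 0, -0.05, 0.18, 0, 0.1], [0, 0, 0, -0.03, 0.12, 0, 0.1]]])

```text
clock: 34.38
tool_pos: [0.594, 0.1773, 0.1057]
eef_rot: [-0.656, -0.268, 0.699, -0.097]
contact_force: [-0.2, 0.1, -0.4]
opening: 0.446
```

Call:
send_rows(motion=[[[0, 0, 0, 0, 0, 0, 0.1], [0, 0, 0, 0, 0, 0, 0.1], [0, 0, 0, 0.05, -0.2, 0, 0.1], [0, 0, 0, 0.06, -0.4, 0, 0.1], [0, 0, 0, 0, -0.6, 0, 0.1]]])

```text
clock: 34.8
tool_pos: [0.5814, 0.1985, 0.1093]
eef_rot: [-0.656, -0.267, 0.699, -0.097]
contact_force: [-0.0, -0.2, -0.2]
opening: 0.444
```

Call:
send_rows(motion=[[[0, 0, 0, -0.3, -0.8, 0, 0.1], [0, 0, 0, -0.5, -0.8, 0, 0.1], [0, 0, 0, -0.8, -0.6, 0, 0.1], [0, 0, 0, -0.8, -0.4, 0, 0.1], [0, 0, 0, -0.8, 0, 0, 0.1]]])

```text
clock: 35.22
tool_pos: [0.5628, 0.2323, 0.1858]
eef_rot: [-0.656, -0.271, 0.698, -0.098]
contact_force: [-1.0, -0.6, -1.0]
opening: 0.449
```

```bash
python3 snap.py 26 top scene wrist; python3 - <<'E'
from blk import *
T=lambda a:((a[0]+.5)/3.2-.5+140,(a[1]+.5)/3.2-.5+90)
blk("top26.npz",T((310,255)))
E
```

```text
t 35.22 p [0.5628 0.2323 0.1858] x [-0.121  0.219 -0.968] y [ 0.491 -0.834 -0.25 ] z [-0.863 -0.506 -0.007] F [-1.  -0.6 -1. ] op 0.449
q [-0.986  1.14   0.069  1.628  1.061  1.432  1.933]
top26.npz C [0.6231 0.128 ] r 0.0451 93
```

View pics/top26.png

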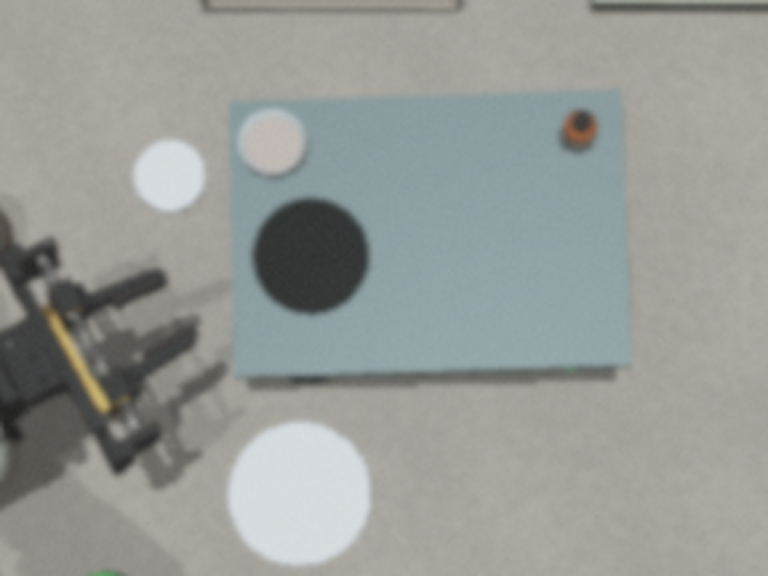

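View pics/scene26.png

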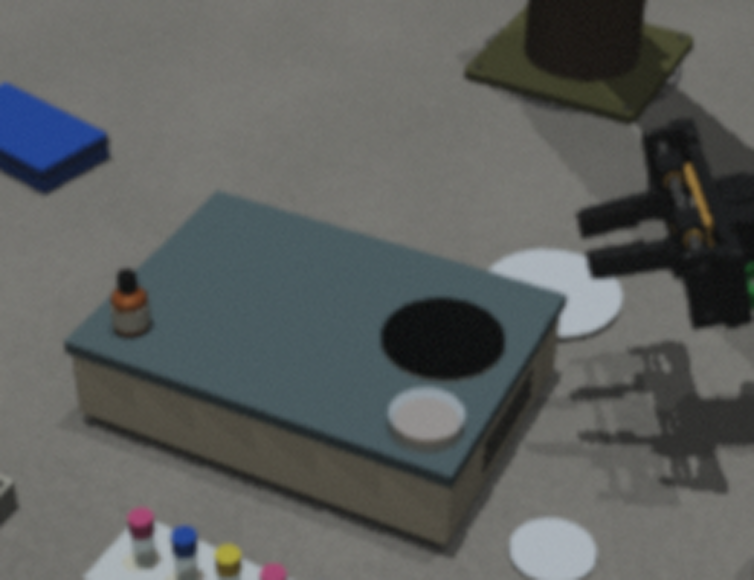

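View pics/wrist26.png

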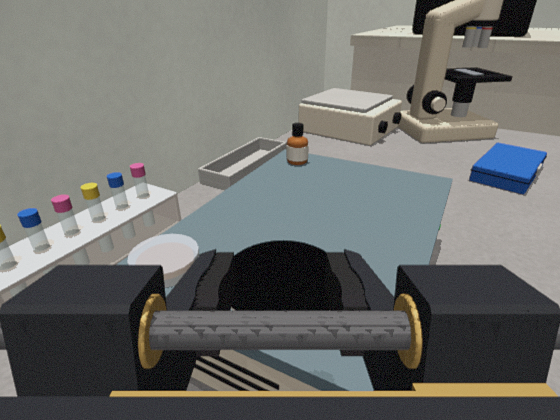

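```bash
python3 - <<'E'
import numpy as np,cv2
a=np.load("scene0.npz")["img"];b=np.load("scene26.npz")["img"]
cv2.imwrite("pics/cmp.png",np.hstack([a[150:350,380:560],b[150:350,380:560]])[:,:,::-1].repeat(2,0).repeat(2,1))
E
```

```text
(no output)
```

View pics/cmp.png

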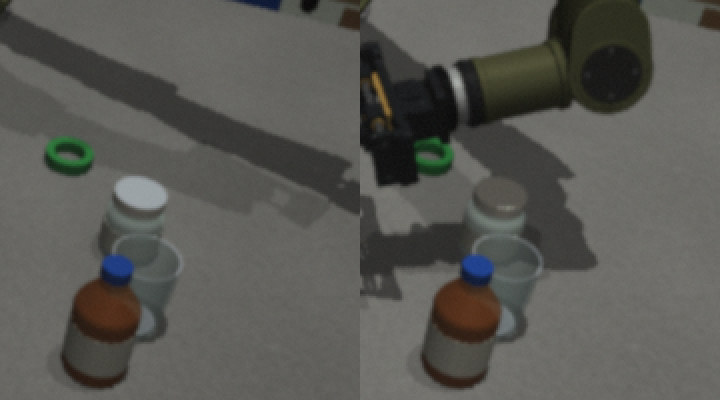

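Call:
send_rows(motion=[[[0, 0, 0, -0.4, -0.3, 0, 0.1], [0, 0, 0, 0, 0, 0, 0.1], [0, 0, 0, 0, 0, 0, 0.1], [0, 0, 0, 0, 0, 0, 0.1], [0, 0, 0, 0, 0, 0, 0.1]]])

```text
clock: 35.78
tool_pos: [0.562, 0.2314, 0.1928]
eef_rot: [-0.656, -0.268, 0.699, -0.097]
contact_force: [-0.7, 0.2, -0.4]
opening: 0.449
```

The bottle, beaker, jar and tape show at the same pixels before and after, so nothing was disturbed. I'm handing the job in.

```bash
python3 -c "
from plant import job
print(job.finish_job())"
```

```text
the job is handed in; nothing more can be done
None
```

The plate now lies flat, black side up, wholly on the box top. I handed the job in at about 36 s of the 64 s allowed; the hand-in gave no verdict.

**What I did:**
- **Slide:** I pushed the plate with two fingertips until about 38 mm of it stuck out over the front edge.
- **Grip and turn:** I gripped the overhanging rim, lifted it and rolled it half a turn in the air.
- **Lay down:** I laid it back near the front-left corner, sticking out over the left side edge, opening the fingers slowly so it did not drop. Turning it over had mirrored its position in the grip, so laying it back over the front edge would have put its centre off the box.
- **Final push:** I pushed it fully onto the box top from the left.

**Last checks:**
- **Position:** The top view puts the plate's centre at about (0.623, 0.128). That leaves roughly 17 mm to the left edge and 50 mm to the front edge.
- **Other things:** The dish, dropper, reagent bottle, beaker, jar and tape appear where they started in the before-and-after pictures. The plate's rim is about 20 mm clear of the dish. The slide box I only saw undisturbed in the views, without a separate comparison.
- **Forces:** The largest force reading was about 4 N. The gripper was open and clear of everything at hand-in.

**Checks that disagreed:**
- Measuring the box top from two views gave about 84 mm instead of 90 mm; feeling for contact fitted 90 mm.
- The black outline measured a 45 mm radius instead of 50 mm, because its blurred edge was cut off in the image.

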